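Lever up a bearing foot and pack it level

TASK

The near foot of the pillow-block bearing has no packing under it, so the block leans: lay the pry bar over the round-topped fulcrum block, lever that foot up just past level, and slip the slotted packing plate under it, flat on the riser with its slot round the stud and pushed right up to it. Then press the foot firmly back down so that the block stands level with the plate nipped tight, the pry bar lying flat on the bench again, clear of bearing and fulcrum. Do not ram the bar or the plate, do not lever the foot hard up against its nut or crush the plate, and leave the other parts on the bench alone.

Things in the scene. Friction and masses are not known exactly. Their poses are not given: they have to be found in the camera images.
- riser: Steel riser block bolted to the bench, 64 x 152 x 45 mm. Origin: middle of its underside on the bench; y along its length towards the near foot (the one to pack, +y end), z up. The bearing stands along it, held by T-bolt studs in cross slots in its top at y = +64 (near) and -64 mm (far); the far one is nutted tight over a packing plate already fitted.
- bearing: Grey cast pillow-block bearing, about 3.4 kg: base 54 x 184 x 18 mm, round housing of 49 mm radius in the middle, stub spindle along x. Origin: middle of the base's underside, 50 mm above the bench when level; y as the riser's. It tilts only about its far bolt (y = -64 mm), which grips it stiffly: the near foot stays wherever it is levered or pressed.
- foot_end (a point): Middle of the lower edge of the base's near end face (y = +92 mm on the bearing). Height above the bench: 44.5 to 45.5 mm at the start (leaning), 50 when level; the plate slips in freely at 53 to 56; against the nut at 58.6. Levering takes 25 to 45 N under the foot; pressing it down moves it at 4 to 12 N, and 20 N nips the plate. Foot top 18 mm higher, bare for 13 mm at the end.
- pry_bar: Steel pry bar, 0.38 kg. Origin: underside of its heel (the bend); x along the shaft from handle to toe, z up as it lies flat. Toe: flat, 62 long x 24 wide x 5 mm thick, from the heel forward, bent 0.35 rad up from the shaft's line. Shaft 16 mm wide, 10 mm high; rubber handle 22 mm wide, 16 mm high from x = -110 to -240 mm.
- bar_tip (a point): Middle of the lower front edge of the bar's toe: 58 mm ahead of and 21 mm above the heel in the bar's frame.
- bar_grip (a point): Middle of the bar's rubber handle, 155 mm behind the heel and 8 mm above the underside: grasp here across the 22 mm width.
- fulcrum: Loose steel fulcrum block, 0.45 kg, 60 x 36 mm, 33 mm high, with a half-round top (12 mm radius) along its x. Origin: middle of its underside. It stands before the near foot, its ridge 44 to 56 mm out from the riser's +y end face and nearly parallel to it: the bar's toe lies over it.
- fulcrum_top (a point): Middle of the fulcrum block's ridge, 33 mm above the bench.
- shim: Slotted steel packing plate, 5 mm thick, 0.16 kg. Origin: underside, middle of the slot's closed end; x points out of the open slot. Slot 14 mm wide, 26 mm long between two 17 mm legs; 48 mm wide from x = -22 to +26 mm, then a tab 30 mm wide to x = -67 mm. In place: x along the riser's -y, origin at riser y = 70 mm (touching the stud).
- shim_tab (a point): Middle of the plate's tab, 45 mm behind the slot's end, half way up its thickness: grasp here across the 30 mm width.
- flange_a: Bystander: turned steel flange, 80 mm across, 24 mm high.
- flange_b: Bystander: turned steel flange, 90 mm across, 24 mm high.
- ring_a: Bystander: steel ring, 64 mm across, 22 mm high.
- ring_b: Bystander: steel ring, 52 mm across, 18 mm high.
- ring_c: Bystander: dark ring, 60 mm across, 24 mm high.
- sleeve: Bystander: steel sleeve standing on end, 42 mm across, 75 mm high.
- spanner: Bystander: spanner, 180 mm long.
- riser_edge (a point): Middle of the upper edge of the riser's +y end face (y = +76 mm, 45 mm up). The foot overhangs it by 16 mm; the bar's toe goes under there and butts on the end face. The near stud (square neck 12 x 12 mm, y = +64 mm) stands up to 5 mm to either side of the riser's mid-line, unmeasured: find it by feel. Its loose washer (30 mm across) is 30 mm above the riser's top, nut and stud up to 54 mm.
Not all that is in view belongs to the job. Leave any blue, orange or red look-alike of the fulcrum alone.

How it is judged (in metres and radians):
On the way, in this order (a step that is already met when the one before it is completed fails the run):
1. the near foot is levered up past level with the pry bar bearing on the fulcrum block (z of foot_end in the frame of riser above 0.0515 m and contact force between pry_bar and fulcrum above 5 N and contact force between pry_bar and bearing above 5 N), for 0.2 s.
2. the packing plate is under the foot with its slot round the stud (y of shim in the frame of riser between 0.068 and 0.077 m and x of shim in the frame of riser between -0.0075 and 0.0075 m and z of shim in the frame of riser between 0.043 and 0.049 m and z of foot_end in the frame of riser above 0.0512 m), for 0.2 s.
At the end, for the whole second after the job is handed in: Plate flat on the riser under the near foot, slot round the stud and within 6 mm of touching it, under 0.2 rad askew; foot end within 1.2 mm of level height, pressing on the plate with over 8 N; pry bar flat on the bench, touching neither bearing, riser nor fulcrum; all at rest (y of shim in the frame of riser between 0.068 and 0.077 m and x of shim in the frame of riser between -0.0075 and 0.0075 m and z of shim in the frame of riser between 0.0435 and 0.0465 m and angle between the x axis of shim and the y axis of riser, either way round below 0.2 rad and z of foot_end in the frame of riser between 0.0485 and 0.0512 m and contact force between bearing and shim above 8 N and height (world z) of pry_bar below 0.004 m and angle between pry_bar's own z axis and vertical below 0.06 rad and contact force between pry_bar and bearing below 0.1 N and contact force between pry_bar and fulcrum below 0.1 N and contact force between pry_bar and riser below 0.1 N and linear speed of each of shim, pry_bar below 0.01 m/s).
It fails at once if the pry bar strains the bearing block (more than 90 N) (contact force between pry_bar and bearing above 90 N).
It fails at once if the foot is levered hard up against the nut (end more than 8 mm above level) (z of foot_end in the frame of riser above 0.058 m).
It fails at once if the bar is rammed into the riser (more than 35 N) (contact force between pry_bar and riser above 35 N).
It fails at once if the plate is rammed in as it is slipped under (over 30 N on the riser and its stud) or crushed under the foot (over 70 N) ((contact force between shim and riser above 30 N and z of foot_end in the frame of riser above 0.0512 m) or contact force between bearing and shim above 70 N).
It fails at once if another part on the bench is moved more than 20 mm (distance of any of flange_a, flange_b, ring_a, ring_b, ring_c, sleeve, spanner from where it was at the start of the episode above 0.02 m).
It also fails if it takes over 72 s, if anything falls off the work surface, if the arm or the gripper's body presses on something with over 40 N, if the wrist force passes 120 N, or if a joint passes its speed limit or range.

ROBOT

A 6-joint arm with a two-finger parallel gripper is mounted at the origin on the work surface. World frame = base frame: x ahead of the robot, y to its left, z up, the work surface at z = 0. Lengths are in mm, angles in rad, forces in N, time in s.
With the tool pointing down it reaches from about 300 to 775 mm from the base axis. Payload 14.6 kg.
Tool frame: the origin (TCP) lies midway between the tips of the shut fingers; the grasp point (between the pads) lies behind it (manip.grip_depth is the z of the grasp point in the tool frame, in mm); z points along the fingers, y is the line along which they close (so a half turn about z gives the same grasp; the last joint's range is limited). The gripper opens to 94 mm and grips with 3 to 60 N. Pads are 16 mm wide; open, the fingers measure 119 mm over their backs; the gripper's body (75 mm by 177 mm) begins 78 mm behind the grasp point.
Start: joints at [1.201, 0.3, 1.521, -0, 1.321, -0.067], TCP at [164.004, 524.968, 176.646] pointing down, gripper open.
Joint ranges: [-3.03, 3.03], [-0.79, 2.21], [0.23, 2.52], [-1.04, 4.18], [0, 3.07], [-2.55, 2.55]. Speed limits (rad/s): [2.22, 2.22, 2.57, 3.14, 3.14, 3.14].

INTERFACE

Orientations are given as [roll, pitch, yaw] about the fixed x, y, z axes, in that order (R = Rz(yaw) Ry(pitch) Rx(roll)).
In Python, from cell import manip gives the robot as it stands.
- The arm moves only by the shell command python3 -m creep FILE [OPENING] [FORCE], which reads ROWS from the file FILE. ROWS is a JSON list of rows, 1 to 5 of them, each an object with the fields x, y, z (the shift in mm), ax, ay, az (a rotation vector in rad); a field left out counts as zero; each row is the pose to reach, as a shift and turn from the pose commanded when the command began, along the tool's axes at that moment; what a row does not reach only later rows make up. A row lasts 1/10 s, in which the tool goes at most 50 mm and 0.15 rad, less where a joint would pass 70% of its speed; a pose out of reach is approached as far as the arm can. OPENING is the finger opening in mm, set as the command begins (- or left out keeps the last). The fingers move at their own pace and stop on an object; FORCE is the grip in N (left out, the last holds). Time passes only in rows, so rows that do not move let the fingers close. It prints the time, the measured TCP pose, the force, the opening and the grip force at its end. Input that does not fit is refused with a message, and nothing moves.
- manip.read_state(): the state, without advancing time (a new reading comes with each control period).
- manip.camera(name): name is "scene" or "top"; returns (picture, depth): 384x512x3 uint8, red, green, blue; 384x512 float32, mm along the optical axis (not along the pixel's ray), 0 where there is no reading.
- manip.camera_info(name): a dict with "K" (3x3 intrinsics, pixels), "dist" ([k1, k2, p1, p2, k3] as OpenCV has them; the pictures are not rectified), "rvec" (rotation vector, rad) and "tvec" (3), from world to camera coordinates, as OpenCV has them. Camera axes: x right, y down, z forward; pixel columns grow to the right and rows downward; lengths in mm; the calibration is good to about 2 mm. A picture is of the moment at which its call begins. camera_info takes no time and is no camera call.
- manip.sign_off(): hands the job in; it is judged then, once.
The state is a dict: "clock": time; "joints": joint angles; "qd": joint speeds; "effort": joint torques, N m; "eef_pos": TCP position; "eef_rot": TCP orientation; "wrist_force": force on the tool from outside, world axes, zero at the start; "moment": the same for the moment, N m; "finger_gap": finger opening in mm; "finger_force": force on a finger pad.
Only numpy, scipy, OpenCV 4.12 (cv2) and the standard library are available. Lean on these libraries where they do the work, as an engineer would, in place of code of your own. Each camera call takes 0.05 s, during which the arm holds its last target. There are 200 camera calls.

## Working session

There is one attempt and no reset: what is moved stays moved. The work goes in short steps, Python scripts to look and compute and a shell command to move; the robot and the scene stay as the last step left them, time stands still between calls to the robot, and variables do not carry over. Pictures are saved under pics/ and viewed, at most 10 in all, crops included, and the job is handed in when it is done.

```bash
ls; mkdir -p pics
python3 - <<'E'
from cell import manip
import cv2,numpy as np
for n in("scene","top"):
    p,d=manip.camera(n); cv2.imwrite(f"pics/{n}0.png",cv2.resize(p[:,:,::-1],(800,600),interpolation=cv2.INTER_CUBIC)); np.savez(f"{n}0.npz",p=p,d=d)
    i=manip.camera_info(n); print(n,i)
print(manip.grip_depth, manip.read_state())
E
```

```text
pics
scene {'K': array([[398.80649716,   0.        , 251.79041462],
       [  0.        , 398.80649716, 193.62052734],
       [  0.        ,   0.        ,   1.        ]]), 'dist': array([-0.05567876,  0.        ,  0.        ,  0.        ,  0.        ]), 'rvec': array([ 1.99057721,  1.47840015, -0.57153752]), 'tvec': array([-241.85330798, -321.20505818, 1574.53011881])}
top {'K': array([[409.50581777,   0.        , 253.66618917],
       [  0.        , 409.50581777, 196.9933169 ],
       [  0.        ,   0.        ,   1.        ]]), 'dist': array([-0.01804599,  0.        ,  0.        ,  0.        ,  0.        ]), 'rvec': array([ 2.17425457, -2.22084788,  0.10376492]), 'tvec': array([  80.73085016,  574.20817498, 1103.58093288])}
-18.8 {'clock': 0.1, 'joints': array([ 1.20137422e+00,  3.00415160e-01,  1.52149455e+00, -8.17446386e-06,
        1.32070395e+00, -6.66088775e-02]), 'qd': array([ 6.64500954e-04, -1.70459225e-03, -3.05611337e-03,  3.89595527e-04,
       -4.28639589e-05, -1.46942465e-04]), 'effort': array([ 2.65984942e-03, -5.32643366e+01, -3.53281546e+01,  7.10636401e-02,
        2.34632904e-02, -6.97317114e-05]), 'eef_pos': array([163.93056668, 524.73302746, 176.15363323]), 'eef_rot': array([-3.14057338e+00, -6.00577560e-05,  2.83878142e+00]), 'wrist_force': array([ 1.23674123,  0.19943409, -1.25404589]), 'moment': array([-0.02070508, -0.01759428,  0.02031967]), 'finger_force': 0.0, 'finger_gap': 93.7303277353736}
```

View pics/scene0.png

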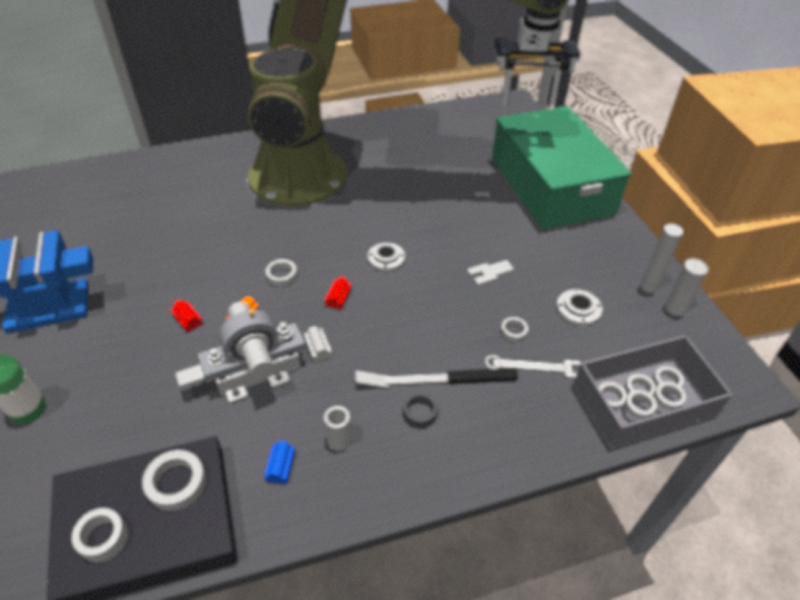

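View pics/top0.png

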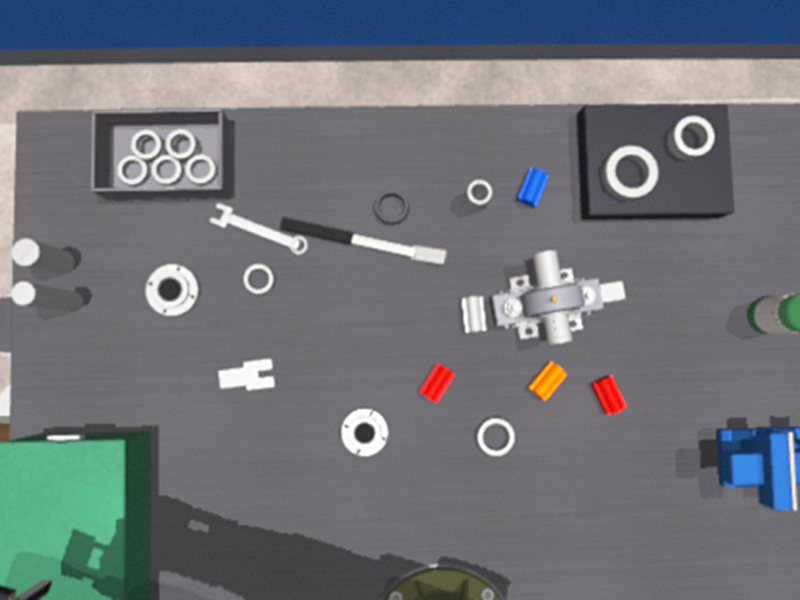

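The top view (800x600) shows the bar from (283,222) to (445,257), the white fulcrum at (473,314), the near foot at (510,308), and the plate at (247,375) with its slot facing right. Next I'll measure these.

```bash
cat > h.py <<'E'
import numpy as np,cv2
from cell import manip
def world(name,d):
    i=manip.camera_info(name);R=cv2.Rodrigues(i["rvec"])[0]
    v,u=np.mgrid[:384,:512]
    n=cv2.undistortPoints(np.stack([u,v],-1).reshape(-1,1,2).astype(float),i["K"],i["dist"]).reshape(384,512,2)
    c=np.dstack([n*d[...,None],d])
    return (c-i["tvec"])@R
def onplane(name,uv,z):
    i=manip.camera_info(name);R=cv2.Rodrigues(i["rvec"])[0]
    n=cv2.undistortPoints(np.array(uv,float).reshape(-1,1,2),i["K"],i["dist"]).reshape(-1,2)
    r=np.c_[n,np.ones(len(n))]@R; o=-R.T@i["tvec"]
    return o+r*((z-o[2])/r[:,2])[:,None]
def pix(name,P):
    i=manip.camera_info(name)
    return cv2.projectPoints(np.array(P,float).reshape(-1,1,3),i["rvec"],i["tvec"],i["K"],i["dist"])[0].reshape(-1,2)
E
python3 - <<'E'
from h import *
z=np.load("top0.npz");p,d=z["p"],z["d"];W=world("top",d)
tab=W[230:250,100:130,2];print("table z",np.median(tab),np.std(tab), np.median(W[180:200,250:290,2]))
g=p.min(2).astype(int)
def seg(name,box,mask,zt):
    u0,v0,u1,v1=box;m=np.zeros_like(mask,np.uint8);m[v0:v1,u0:u1]=mask[v0:v1,u0:u1]
    n,l,s,c=cv2.connectedComponentsWithStats(m);k=1+np.argmax(s[1:,4]);vv,uu=np.nonzero(l==k)
    P=onplane("top",np.c_[uu,vv],zt)[:,:2]
    print(name,s[k,4],"rect",cv2.minAreaRect(P.astype(np.float32)),"mean",P.mean(0),"z med/max",np.median(W[vv,uu,2]),W[vv,uu,2].max())
    return P
s=.64
B=lambda a,b,c,e:[int(x*s) for x in(a,b,c,e)]
seg("shim",B(205,350,290,400),g>130,5)
seg("fulcrum",B(450,285,490,345),g>120,24)
seg("toe+shaft",B(345,225,455,275),g>120,8)
seg("toe",B(412,240,455,275),g>120,12)
seg("handle",B(270,205,360,250),p.max(2)<45,16)
seg("riser/bearing near",B(490,280,530,335),(g>90),60)
c=p[165:225,285:410][:,:,::-1];cv2.imwrite("pics/c.png",cv2.resize(c,None,fx=6,fy=6,interpolation=cv2.INTER_CUBIC))
np.set_printoptions(linewidth=250)
print(W[170:225:2,305:345:2,2].round().astype(int))
E
```

```text
table z 0.9419777268825638 113.24053593058888 0.30517585281768234
shim 567 rect ((463.9488220214844, 336.2861022949219), (53.82056427001953, 97.84425354003906), 5.048187255859375) mean [463.6136204  332.71024052] z med/max 5.13083830455881 1138.7918459621692
fulcrum 352 rect ((563.4334106445312, -65.54602813720703), (67.02713775634766, 40.61239242553711), 4.212560176849365) mean [562.78624024 -65.77573581] z med/max 26.13399407382949 1138.7918459621692
toe+shaft 543 rect ((682.2571411132812, 62.23871994018555), (172.41949462890625, 30.36481475830078), 79.05713653564453) mean [682.59406229  56.07494828] z med/max 9.670029262745786 1138.7918459621692
toe 243 rect ((671.491943359375, 9.839591979980469), (64.95978546142578, 29.98537254333496), 79.42860412597656) mean [671.76894385  10.29774554] z med/max 11.69236895277482 1138.7918459621692
handle 1 rect ((700.1446533203125, 175.450439453125), (0.0, 0.0), 0.0) mean [700.14466587 175.45044316] z med/max 18.218028028874617 18.218028028874617
riser/bearing near 828 rect ((571.8773803710938, -121.33177185058594), (66.93895721435547, 91.30861
[... 2296 characters left out ...]
    1   -3    5   -1   -2   -1   -1    1    0    2    9   11   20   22   11    9]
 [   2    2   -1   -1   -3   -2    1   -2    3    2    1    0    1   -8   12   13    9   13   11   12]
 [  -2   -1    2    1    0   -1    0    0    5    1    2    5    0    0   11    4   -1   -1    4   -1]
 [   4    1    2    2    1    1    0   -5    3    4   -1    3    1    0    4   -3    0   -1   -2    2]
 [  -1   -3   -3    1    5    0   -4   -1    0   -1   -3   -2    1   -1    0    0   -2   -2   -1    0]
 [   0   -5   -1   -2    2   -3    1   -2    1   -2   -3    1   -1   -5    2    5   -1    2    2   -2]
 [   0    0   -4   -3   -1   -2   -1   -3   -3   -3   -2   -2    0   -1   -3   -6   -4    3   -2    3]]
```

View pics/c.png

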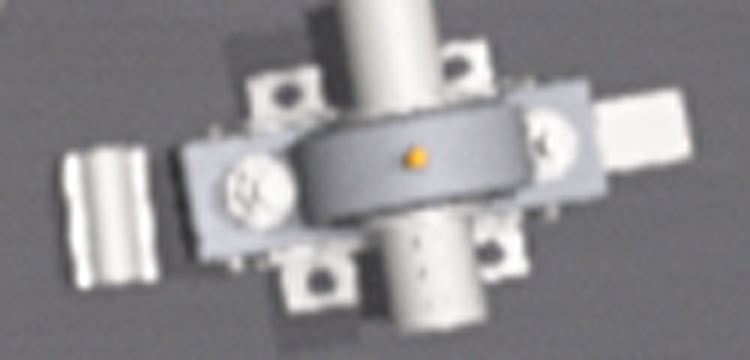

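Crop: base near end edge runs (180,146)–(203,262), far end (585,80)–(606,195), near nut about (260,190), fulcrum ridge (105,148)–(118,285). I'll turn these into poses and check them with an overlay.

```bash
cat > est.py <<'E'
from h import *
z=np.load("top0.npz");p,d=z["p"],z["d"];W=world("top",d)
cr=lambda a:[((x+.5)/6-.5+285,(y+.5)/6-.5+165) for x,y in a]
N=onplane("top",cr([(180,146),(203,262)]),63);F=onplane("top",cr([(585,80),(606,195)]),69)
n=N.mean(0)[:2];f=F.mean(0)[:2];ey=(n-f)/np.linalg.norm(n-f);ex=np.array([ey[1],-ey[0]])
if __name__=="__main__":
    print("near",n,"len",np.linalg.norm(n-f),"(184) width",np.linalg.norm(N[0]-N[1]),"ey",ey,"yaw",np.arctan2(ey[1],ey[0]))
O=(n+f)/2;rw=lambda x,y:O+x*ex+y*ey
if __name__=="__main__":
    print("riser O",O)
    ful=onplane("top",cr([(103,148),(117,285)]),33)[:,:2];fm=ful.mean(0)
    print("ful",fm,"in riser",(fm-O)@ex,(fm-O)@ey,"len",np.linalg.norm(ful[0]-ful[1]), "ang",np.arctan2(*(ful[0]-ful[1])[::-1])-np.arctan2(*ex[::-1]))
    st=onplane("top",cr([(262,190)]),96)[0,:2];print("stud",(st-O)@ex,(st-O)@ey)
    # nut top from depth
    m=(W[...,2]>84)&(W[...,2]<105);r=W[...,:2]-O;X=r@ex;Y=r@ey;m&=(abs(X)<20)&(abs(Y-64)<20)
    print("nut depth",np.median(X[m]),np.median(Y[m]),X[m].mean(),Y[m].mean(),m.sum())
    # bar: pixels 4..25 high around
    gz=W[...,2];m=(gz>5)&(gz<26)&(W[...,0]>640)&(W[...,0]<730)&(W[...,1]>-40)&(W[...,1]<210)
    nl,l,s,c=cv2.connectedComponentsWithStats(m.astype(np.uint8));k=1+np.argmax(s[1:,4]);P=W[l==k]
    vx,vy,x0,y0=cv2.fitLine(P[:,:2].astype(np.float32),cv2.DIST_HUBER,0,.01,.01).ravel()
    b=np.array([vx,vy])*(-1 if vy>0 else 1);t=(P[:,:2]-[x0,y0])@b
    mid=np.array([x0,y0]);print("bar dir",b,"t range",np.percentile(t,[.5,99.5]),"yaw of -b",np.arctan2(-b[1],-b[0]),len(P))
    t1=np.percentile(t,99.7)+1;t0=np.percentile(t,.3)-1
    print("len",t1-t0,"(298) tip",mid+b*t1,"end",mid+b*t0,"grip from tip",mid+b*(t1-213),"from end",mid+b*(t0+85))
    # shim
    m=(gz>2.5)&(gz<9)&(p.min(2)>130)&(abs(W[...,0]-464)<50)&(abs(W[...,1]-335)<70)
    m=m.astype(np.uint8);vv,uu=np.nonzero(m);Q=onplane("top",np.c_[uu,vv],5)[:,:2]
    # template fit
    from scipy.optimize import minimize
    gx,gy=np.mgrid[-80:41:1.,-40:41:1.]
    T=(((gx>-22)&(gx<26)&(abs(gy)<24)&~((gx>0)&(abs(gy)<7)))|((gx<=-22)&(gx>-67)&(abs(gy)<15))).astype(np.float32)
    T=cv2.GaussianBlur(T,(0,0),2);img=p.min(2).astype(np.float32)
    def cost(q):
        c,s=np.cos(q[2]),np.sin(q[2]);w=np.c_[q[0]+c*gx.ravel()-s*gy.ravel(),q[1]+s*gx.ravel()+c*gy.ravel(),np.full(gx.size,5.)]
        u=pix("top",w).astype(np.float32);v=cv2.remap(img,u[:,0].reshape(gx.shape),u[:,1].reshape(gx.shape),cv2.INTER_LINEAR)
        return -np.corrcoef(v.ravel(),T.ravel())[0,1]
    best=min((minimize(cost,[Q[:,0].mean()+dx,Q[:,1].mean()-20,-1.57+a],method="Nelder-Mead",options=dict(initial_simplex=np.array([[Q[:,0].mean(),Q[:,1].mean()-20+j,-1.57+a] for j,a in((0,a),(6,a),(0,a+.1))]+[[Q[:,0].mean()+5,Q[:,1].mean()-20,-1.57+a]]))) for dx in(0,) for a in(-.15,0,.15)),key=lambda r:r.fun)
    q=best.x;print("shim",q,best.fun,"tab",q[:2]-45*np.array([np.cos(q[2]),np.sin(q[2])]))
    im=cv2.resize(p[:,:,::-1],None,fx=4,fy=4,interpolation=cv2.INTER_CUBIC).copy()
    def dr(pts,zz,col):
        u=pix("top",np.c_[np.array(pts),np.full(len(pts),zz)]);cv2.polylines(im,[((u+.5)*4).astype(np.int32)],True,col,1)
    dr([rw(-32,-76),rw(32,-76),rw(32,76),rw(-32,76)],45,(0,255,0))
    dr([rw(-27,-92),rw(27,-92),rw(27,92),rw(-27,92)],66,(0,0,255))
    dr([fm+ex*30,fm-ex*30],33,(255,0,255))
    dr([mid+b*t0,mid+b*t1],12,(255,255,0));tg=mid+b*(t1-213);pb=np.array([-b[1],b[0]]);dr([tg+30*pb,tg-30*pb],8,(0,255,0))
    c,s=np.cos(q[2]),np.sin(q[2]);dr([(q[0]+c*x-s*y,q[1]+s*x+c*y) for x,y in[(26,24),(-22,24),(-22,15),(-67,15),(-67,-15),(-22,-15),(-22,-24),(26,-24),(26,-7),(0,-7),(0,7),(26,7)]],5,(0,0,255))
    cv2.imwrite("pics/ov.png",cv2.resize(im[500:1060,520:1640],(800,400),interpolation=cv2.INTER_AREA))
E
python3 est.py
```

```text
near [565.17877218 -96.41682886] len 180.94329626089964 (184) width 52.12008136782491 ey [-0.14015701  0.99012929] yaw 1.7114163152112514
riser O [ 577.85900789 -185.99545766]
ful [562.16744478 -64.58831029] in riser 1.4793865384261249 122.40805529644334 len 62.361714912367624 ang -0.06894369930276936
stud -0.20004068594587743 65.68888768958061
nut depth 0.6986260080717285 60.653505310382315 0.6789611648209516 58.80148764451377 70
bar dir [-0.21972008 -0.97556293] t range [-112.57369251  119.48206328] yaw of -b 1.3492688 564
len 234.9293248367079 (298) tip [663.59942764 -18.85598216] end [715.21811781 210.33235834] grip from tip [710.39980479 188.93892195] from end [696.54191096 127.40950928]
shim [465.4130207  315.62434374  -1.45935133] -0.9781516669696662 tab [460.40837047 360.34518313]
```

View pics/ov.png

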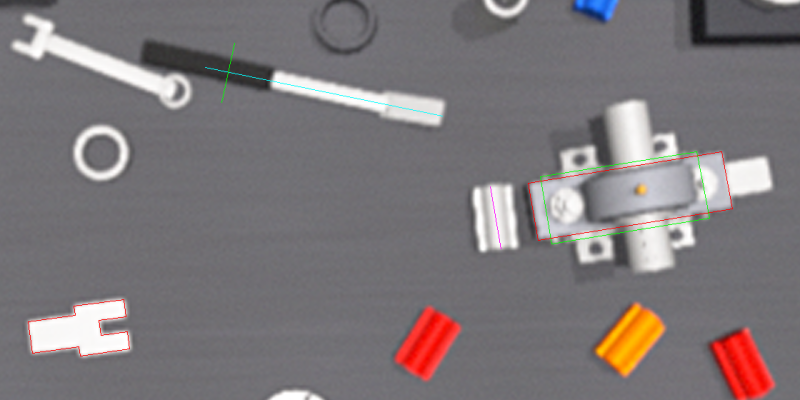

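The overlay fits the plate and base well. The bar line was cut short, so I'll fit a bar template next.

```bash
cat > bar.py <<'E'
from h import *
from scipy.optimize import minimize
def fit(p,q0):
    gx,gy=np.mgrid[-262:76:1.5,-30:31:1.5]
    T=np.zeros(gx.shape,np.float32);Z=np.zeros_like(T)
    h=(gx<-110)&(gx>-240)&(abs(gy)<11);s=(gx>=-110)&(gx<0)&(abs(gy)<8);t=(gx>=0)&(gx<58)&(abs(gy)<12)
    T[h]=-.35;T[s|t]=1.
    Z=np.where(gx<-110,16,np.where(gx<0,10,5+.36*gx))
    T=cv2.GaussianBlur(T,(0,0),1.2);img=p.min(2).astype(np.float32)
    def cost(q):
        c,s=np.cos(q[2]),np.sin(q[2]);w=np.c_[q[0]+c*gx.ravel()-s*gy.ravel(),q[1]+s*gx.ravel()+c*gy.ravel(),Z.ravel()]
        u=pix("top",w).astype(np.float32);v=cv2.remap(img,u[:,0].reshape(gx.shape),u[:,1].reshape(gx.shape),cv2.INTER_LINEAR)
        return -np.corrcoef(v.ravel(),T.ravel())[0,1]
    q0=np.array(q0);return minimize(cost,q0,method="Nelder-Mead",options=dict(initial_simplex=q0+np.array([[0,0,0],[8,0,0],[0,8,0],[0,0,.06]])))
E
cat >> h.py <<'E'
from scipy.spatial.transform import Rotation as Rn
def go(pos,R):
    "tool-frame shift/rotvec from measured pose to target"
    s=manip.read_state();A=Rn.from_euler("xyz",s["eef_rot"])
    d=A.inv().apply(np.array(pos)-s["eef_pos"]);r=(A.inv()*R).as_rotvec()
    print("go",d.round(1),r.round(3),"t",round(s["clock"],1),"pos",s["eef_pos"].round(1),"F",s["wrist_force"].round(1))
def down(yaw,tilt=0):
    "tool x along yaw, pointing down; tilt>0 lifts the +x side of tool x"
    return Rn.from_euler("xyz",[np.pi,-tilt,yaw])
E
python3 - <<'E'
from bar import *
p=np.load("top0.npz")["p"]
r=fit(p,[673,40,-1.79]);q=r.x;b=np.array([np.cos(q[2]),np.sin(q[2])]);print(q,r.fun)
g=q[:2]-155*b;print("grip",g,"tip",q[:2]+58*b);yaw=q[2]+np.pi;print(yaw)
go([*g,90],down(yaw));go([*g,1.5],down(yaw))
E
```

```text
[676.54753433  38.46131788  -1.83111851] -0.8846949123909468
grip [716.44327846 188.23891834] tip [661.61880427 -17.58449391]
1.3104741389827144
go [-627.7 -156.3   86.3] [-1.000e-03  1.000e-03  1.528e+00] t 0.1 pos [163.9 524.7 176.2] F [ 1.2  0.2 -1.3]
go [-627.7 -156.2  174.8] [-1.000e-03  1.000e-03  1.528e+00] t 0.1 pos [163.9 524.7 176.2] F [ 1.2  0.2 -1.3]
```

```bash
cat > g1.py <<'E'
from h import *
g=[716.4,188.2];
go([*g,90],down(1.310));go([*g,1.5],down(1.310))
E
echo '[{"x":-50, "y":-12, "z":7, "az":0.13}, {"x":-100, "y":-25, "z":14, "az":0.26}, {"x":-150, "y":-37, "z":21, "az":0.39}, {"x":-200, "y":-50, "z":28, "az":0.52}, {"x":-250, "y":-62, "z":35, "az":0.65}]' > next.json && python3 -m creep next.json 50; python3 g1.py
```

```text
clock: 0.6
eef_pos: [377.0, 394.9, 142.6]
eef_rot: [-3.141, 0.0, 2.184]
wrist_force: [-0.0, 1.8, 1.1]
finger_gap: 57.5
finger_force: 0.0
go [-364.2  158.8   52.5] [-0.     0.     0.874] t 0.6 pos [377.  394.9 142.6] F [-0.   1.8  1.1]
go [-364.2  158.8  141. ] [-0.     0.     0.874] t 0.6 pos [377.  394.9 142.6] F [-0.   1.8  1.1]
```

```bash
echo '[{"x":-45, "y":20, "z":6, "az":0.13}, {"x":-90, "y":40, "z":12, "az":0.26}, {"x":-135, "y":60, "z":19, "az":0.39}, {"x":-180, "y":80, "z":25, "az":0.52}, {"x":-225, "y":99, "z":31, "az":0.65}]' > next.json && python3 -m creep next.json; python3 g1.py
```

```text
clock: 1.1
eef_pos: [588.2, 268.9, 111.3]
eef_rot: [-3.141, 0.0, 1.533]
wrist_force: [-0.1, 0.5, 0.0]
finger_gap: 50.1
finger_force: 0.0
go [-75.8 131.2  21.3] [-0.001  0.     0.223] t 1.1 pos [588.2 268.9 111.3] F [-0.1  0.5  0. ]
go [-75.8 131.2 109.8] [-0.001  0.     0.223] t 1.1 pos [588.2 268.9 111.3] F [-0.1  0.5  0. ]
```

```bash
echo '[{"x":-22, "y":38, "z":6, "az":0.11}, {"x":-44, "y":76, "z":12, "az":0.223}, {"x":-66, "y":114, "z":18, "az":0.223}, {"x":-75.8, "y":131.2, "z":21, "az":0.223}, {"x":-75.8, "y":131.2, "z":21, "az":0.223}]' > next.json && python3 -m creep next.json; echo '[{"z":25}, {"z":50}, {"z":70}, {"z":80}, {"z":80}]' > next.json && python3 -m creep next.json; python3 g1.py
```

```text
clock: 1.6
eef_pos: [716.5, 187.9, 88.8]
eef_rot: [-3.14, 0.001, 1.313]
wrist_force: [0.2, 0.9, 0.1]
finger_gap: 49.7
finger_force: 0.0
clock: 2.1
eef_pos: [714.4, 190.7, 9.7]
eef_rot: [-3.139, 0.001, 1.316]
wrist_force: [-0.3, -0.5, 1.2]
finger_gap: 49.9
finger_force: 0.0
go [ -2.    2.4 -80.3] [-0.002  0.001  0.006] t 2.1 pos [714.4 190.7   9.7] F [-0.3 -0.5  1.2]
go [-1.9  2.6  8.2] [-0.002  0.001  0.006] t 2.1 pos [714.4 190.7   9.7] F [-0.3 -0.5  1.2]
```

```bash
echo '[{"x":-1.5, "y":2.2, "z":4}, {"x":-1.5, "y":2.2, "z":7.7}, {"x":-1.5, "y":2.2, "z":7.7}]' > next.json && python3 -m creep next.json; python3 g1.py;echo '[{}, {}, {}, {}, {}]' > next.json && python3 -m creep next.json 5 50;echo '[{}, {}, {}]' > next.json && python3 -m creep next.json; python3 g1.py
```

```text
clock: 2.4
eef_pos: [717.3, 188.3, 3.4]
eef_rot: [3.141, -0.0, 1.316]
wrist_force: [0.1, -0.1, -0.8]
finger_gap: 49.7
finger_force: 0.0
go [ -0.3  -0.8 -86.6] [ 0.    -0.     0.006] t 2.4 pos [717.3 188.3   3.4] F [ 0.1 -0.1 -0.8]
go [-0.3 -0.8  1.9] [ 0.    -0.     0.006] t 2.4 pos [717.3 188.3   3.4] F [ 0.1 -0.1 -0.8]
clock: 2.9
eef_pos: [717.2, 188.3, 3.4]
eef_rot: [3.141, -0.0, 1.316]
wrist_force: [0.1, -0.2, 0.1]
finger_gap: 13.3
finger_force: 0.0
clock: 3.2
eef_pos: [717.2, 188.3, 3.3]
eef_rot: [3.142, 0.0, 1.316]
wrist_force: [0.4, -0.1, 0.3]
finger_gap: 4.9
finger_force: 0.0
go [ -0.3  -0.8 -86.7] [0.    0.    0.006] t 3.2 pos [717.2 188.3   3.3] F [ 0.4 -0.1  0.3]
go [-0.3 -0.8  1.8] [0.    0.    0.006] t 3.2 pos [717.2 188.3   3.3] F [ 0.4 -0.1  0.3]
```

The gripper closed on nothing, so I'll look.

```bash
echo '[{}, {}, {}, {}, {}]' > next.json && python3 -m creep next.json 50;python3 - <<'E'
from h import *
a=[]
for n,box in(("top",(160,110,310,200)),("scene",(220,200,400,308))):
    p,d=manip.camera(n);np.savez(n+"1.npz",p=p,d=d)
    u0,v0,u1,v1=box;a.append(cv2.resize(p[v0:v1,u0:u1,::-1],(500,300),interpolation=cv2.INTER_CUBIC))
    print(n,pix(n,[manip.read_state()["eef_pos"]]))
cv2.imwrite("pics/g.png",np.vstack(a))
E
```

```text
clock: 3.7
eef_pos: [717.2, 188.3, 3.3]
eef_rot: [-3.142, 0.0, 1.316]
wrist_force: [-0.5, -0.1, -0.2]
finger_gap: 41.8
finger_force: 0.0
top [[209.61614373 147.85417618]]
scene [[302.91149394 242.95980139]]
```

View pics/g.png

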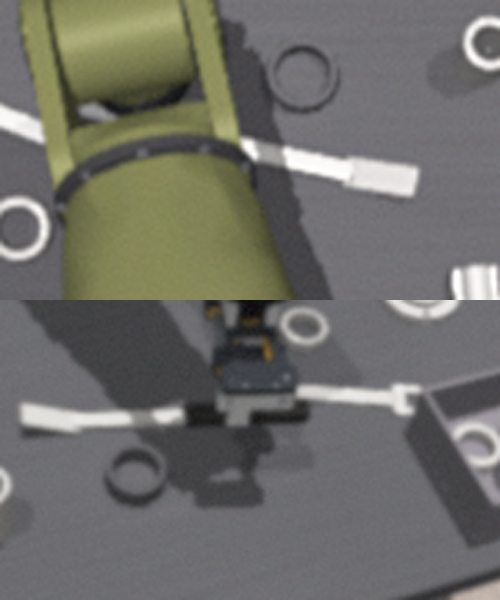

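Run:
```python
from h import *
q=[676.5,38.5,-1.831];b=np.array([np.cos(q[2]),np.sin(q[2])]);n=np.array([-b[1],b[0]]);H=np.array(q[:2])
out=[]
for f in("scene0.npz","scene1.npz"):
    p=np.load(f)["p"];k=6;u0,v0,u1,v1=220,215,345,262
    im=cv2.resize(p[v0:v1,u0:u1,::-1],None,fx=k,fy=k,interpolation=cv2.INTER_CUBIC)
    def dr(pts,c):
        u=(pix("scene",pts)+.5-[u0,v0])*k;cv2.polylines(im,[u.astype(np.int32)],True,c,1)
    if f=="scene0.npz": dr([[*(H+x*b+y*n),0] for x,y in((-240,11),(-110,11),(-110,-11),(-240,-11))],(0,255,0))
    if f=="scene0.npz": dr([[*(H+x*b+y*n),16] for x,y in((-240,11),(-110,11),(-110,-11),(-240,-11))],(0,0,255))
    e=manip.read_state()["eef_pos"]
    for s in(-25,25):dr([[*(e[:2]+s*n+t*b),3] for t in(-8,8)],(255,0,255))
    out.append(im)
cv2.imwrite("pics/s.png",np.vstack(out))
```

```text
(no output)
```

View pics/s.png

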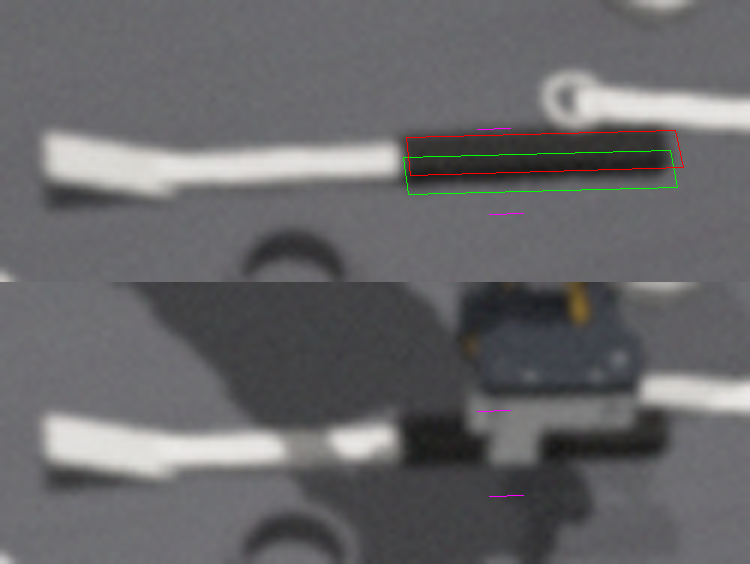

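Run:
```python
from h import *
np.set_printoptions(linewidth=250,suppress=True)
W=world("scene",np.load("scene1.npz")["d"])
# finger centre column: crop x 515 ->u ; rows 420..500
for u in(305,296,318):
  for v in range(230,256,2): print(u,v,W[v,u].round(0))
W0=world("scene",np.load("scene0.npz")["d"])
for v in range(234,248,1): print("s0",v,W0[v,306].round(0))
print(manip.read_state()["joints"])
```

```text
305 230 [790. 146. 172.]
305 232 [796. 144. 171.]
305 234 [798. 144. 166.]
305 236 [790. 149. 146.]
305 238 [789. 151. 135.]
305 240 [747. 176.  62.]
305 242 [749. 176.  54.]
305 244 [750. 177.  47.]
305 246 [727. 191.  -0.]
305 248 [735. 188.   3.]
305 250 [739. 187.  -1.]
305 252 [745. 184.  -2.]
305 254 [751. 182.  -2.]
296 230 [665. 188.  -1.]
296 232 [672. 185.  -0.]
296 234 [680. 182.   1.]
296 236 [686. 179.  -0.]
296 238 [704. 171.  17.]
296 240 [711. 168.  17.]
296 242 [716. 166.  16.]
296 244 [719. 166.   9.]
296 246 [721. 166.   3.]
296 248 [727. 163.   2.]
296 250 [1316. -153.  941.]
296 252 [740. 158.   3.]
296 254 [744. 157.  -2.]
318 230 [800. 176. 172.]
318 232 [803. 176. 168.]
318 234 [803. 177. 160.]
318 236 [797. 182. 142.]
318 238 [797. 183. 134.]
318 240 [728. 229.  16.]
318 242 [732. 228.  12.]
318 244 [731. 230.  -1.]
318 246 [738. 227.   1.]
318 248 [745. 224.   2.]
318 250 [750. 222.  -0.]
318 252 [758. 218.   1.]
318 254 [764. 216.   2.]
s0 234 [689. 210.   2.]
s0 235 [693. 208.   3.]
s0 236 [704. 202.  15.]
s0 237 [709. 199.  17.]
s0 238 [713. 198.  18.]
s0 239 [716. 197.  17.]
s0 240 [721. 195.  20.]
s0 241 [722. 194.  17.]
s0 242 [722. 195.  12.]
s0 243 [727. 193.  14.]
s0 244 [724. 195.   5.]
s0 245 [725. 195.   1.]
s0 246 [729. 193.   2.]
s0 247 [732. 192.   1.]
[ 0.20740771  0.89404875  1.00782098 -0.00000413  1.23972401  0.46240829]
```

Run:
```python
from h import *
np.set_printoptions(linewidth=250,suppress=True)
for f,box in(("scene0.npz",(300,20,380,80)),("scene1.npz",(285,180,335,256))):
    z=np.load(f);W=world("scene",z["d"]);u0,v0,u1,v1=box
    B=W[v0:v1,u0:u1].reshape(-1,3);e=[164,525,177] if "0." in f else [717,188,3]
    m=(np.abs(B[:,:2]-e[:2])<[70,70]).all(1)&(B[:,2]>25)&(B[:,2]<400)
    C=B[m]-e;print(f,m.sum());h,ed=np.histogram(C[:,2],np.arange(-30,200,10));print(list(zip(ed[:-1].astype(int),h)))
    for lo in(-10,0,10,20,30,40,50,60):
        s=C[(C[:,2]>=lo)&(C[:,2]<lo+10)]
        if len(s):print(lo,len(s),s.mean(0).round(0),s[:,:2].min(0).round(),s[:,:2].max(0).round())
```

```text
scene0.npz 1086
[(np.int64(-30), np.int64(0)), (np.int64(-20), np.int64(0)), (np.int64(-10), np.int64(0)), (np.int64(0), np.int64(0)), (np.int64(10), np.int64(0)), (np.int64(20), np.int64(1)), (np.int64(30), np.int64(11)), (np.int64(40), np.int64(22)), (np.int64(50), np.int64(26)), (np.int64(60), np.int64(22)), (np.int64(70), np.int64(24)), (np.int64(80), np.int64(26)), (np.int64(90), np.int64(24)), (np.int64(100), np.int64(26)), (np.int64(110), np.int64(21)), (np.int64(120), np.int64(6)), (np.int64(130), np.int64(55)), (np.int64(140), np.int64(111)), (np.int64(150), np.int64(97)), (np.int64(160), np.int64(211)), (np.int64(170), np.int64(125)), (np.int64(180), np.int64(64))]
20 1 [13. 42. 29.] [13. 42.] [13. 42.]
30 11 [ 9.  8. 36.] [-11. -54.] [28. 49.]
40 22 [ 7.  4. 44.] [-12. -60.] [25. 51.]
50 26 [ 5. -7. 55.] [-17. -63.] [26. 50.]
60 22 [  3. -10.  66.] [-23. -59.] [29. 48.]
scene1.npz 1413
[(np.int64(-30), np.int64(0)), (np.int64(-20), np.int64(0)), (np.int64(-10), np.int64(0)), (np.int64(0), np.int64(0)), (np.int64(10), np.int64(0)), (np.int64(20), np.int64(0)), (np.int64(30), np.int64(3)), (np.int64(40), np.int64(14)), (np.int64(50), np.int64(19)), (np.int64(60), np.int64(4)), (np.int64(70), np.int64(0)), (np.int64(80), np.int64(0)), (np.int64(90), np.int64(4)), (np.int64(100), np.int64(2)), (np.int64(110), np.int64(0)), (np.int64(120), np.int64(4)), (np.int64(130), np.int64(27)), (np.int64(140), np.int64(106)), (np.int64(150), np.int64(120)), (np.int64(160), np.int64(190)), (np.int64(170), np.int64(189)), (np.int64(180), np.int64(46))]
30 3 [ 22. -18.  36.] [ 21. -18.] [ 23. -17.]
40 14 [ 32. -11.  45.] [ 29. -20.] [34. -3.]
50 19 [ 32. -11.  55.] [ 27. -20.] [36. -2.]
60 4 [ 32. -13.  62.] [ 30. -19.] [33. -7.]
```

The depth data shows the real fingertips about 37 mm above the reported TCP, and about 10 mm towards tool -x. The fingers therefore closed above the handle. I'll descend slowly, feeling for contact.

```bash
echo '[{"z":6}, {"z":12}, {"z":18}, {"z":24}, {"z":28}]' > next.json && python3 -m creep next.json 50;  echo '[{"z":1}, {"z":2}, {"z":2}]' > next.json && python3 -m creep next.json;echo '[{"z":1}, {"z":2}, {"z":2}]' > next.json && python3 -m creep next.json
```

```text
clock: 4.3
eef_pos: [716.9, 188.3, -25.8]
eef_rot: [-3.141, 0.0, 1.316]
wrist_force: [0.4, -0.3, -0.5]
finger_gap: 49.6
finger_force: 0.0
clock: 4.6
eef_pos: [717.3, 188.3, -26.6]
eef_rot: [3.141, -0.0, 1.316]
wrist_force: [-0.1, 0.5, -0.4]
finger_gap: 50.2
finger_force: 0.0
clock: 4.9
eef_pos: [717.4, 188.4, -28.4]
eef_rot: [3.141, -0.0, 1.316]
wrist_force: [-0.2, 0.7, 2.0]
finger_gap: 50.1
finger_force: 1.1
```

```bash
for i in 1 2; do echo '[{"z":1}, {"z":1}, {"z":1}]' > next.json && python3 -m creep next.json; done
```

```text
clock: 5.2
eef_pos: [717.4, 188.4, -28.5]
eef_rot: [3.141, -0.0, 1.316]
wrist_force: [-4.1, -1.0, 9.3]
finger_gap: 50.0
finger_force: 4.7
clock: 5.5
eef_pos: [717.5, 188.4, -28.6]
eef_rot: [3.141, -0.0, 1.316]
wrist_force: [-8.4, -2.3, 15.7]
finger_gap: 50.1
finger_force: 8.2
```

```bash
echo '[{"z":-3}, {"z":-3}]' > next.json && python3 -m creep next.json;echo '[{}, {}, {}, {}, {}]' > next.json && python3 -m creep next.json 5 40; echo '[{}, {}]' > next.json && python3 -m creep next.json
```

```text
clock: 5.7
eef_pos: [717.4, 188.4, -27.3]
eef_rot: [3.141, -0.0, 1.316]
wrist_force: [-0.3, 0.4, -0.0]
finger_gap: 49.5
finger_force: 0.0
clock: 6.2
eef_pos: [717.0, 188.3, -28.0]
eef_rot: [-3.141, 0.0, 1.316]
wrist_force: [0.2, 0.4, -0.8]
finger_gap: 21.3
finger_force: 40.0
clock: 6.4
eef_pos: [717.1, 188.3, -28.0]
eef_rot: [-3.141, 0.0, 1.316]
wrist_force: [0.2, 0.2, -3.4]
finger_gap: 21.6
finger_force: 40.0
```

Gripped at 21.6 mm. The table contact puts the real tips about 28 mm above the reported TCP. I'll lift and compute the bar targets from the heel's position in the tool frame.

```bash
cat > lev.py <<'E'
import sys
from h import *
O=np.array([577.86,-186.0]);ey=np.array([-.1402,.9901]);ex=np.array([.9901,.1402])
HT=np.array([-155.2,-1.6,-28.0])  # heel in reported tool frame
def bar_target(x,s,z,phi,dyaw=0):
    "heel at riser x, s outside end face, height z, handle raised phi"
    h=np.r_[O+x*ex+(76+s)*ey,z];R=down(np.arctan2(ey[1],ey[0])+dyaw,phi);go(h-R.apply(HT),R)
def where():
    s=manip.read_state();A=Rn.from_euler("xyz",s["eef_rot"]);h=s["eef_pos"]+A.apply(HT)
    ax=A.apply([1,0,0]);phi=np.arcsin(ax[2]);t=h+61.7*np.r_[-ey*np.cos(.35-phi),np.sin(.35-phi)]
    r=h[:2]-O;print("heel x,s,z",np.round([r@ex,r@ey-76,h[2]],1),"phi",phi.round(3),"tip s,z",np.round([(t[:2]-O)@ey-76,t[2]],1),"F ex,ey,z",np.round([s["wrist_force"][:2]@ex,s["wrist_force"][:2]@ey,s["wrist_force"][2]],1),"gap",s["finger_gap"].round(1),"t",s["clock"])
if __name__=="__main__":
    where();bar_target(*map(float,sys.argv[1:]))
E
echo '[{"z":-20}, {"z":-40}, {"z":-60}, {"z":-80}, {"z":-90}]' > next.json && python3 -m creep next.json - 60; python3 lev.py 0 110 60 0.35
```

```text
clock: 6.9
eef_pos: [717.7, 188.4, 64.1]
eef_rot: [3.14, -0.001, 1.316]
wrist_force: [0.1, 0.0, -2.8]
finger_gap: 21.6
finger_force: 60.0Traceback (most recent call last):
  File "lev.py", line 13, in <module>
    where();bar_target(*map(float,sys.argv[1:]))
    ~~~~~^^
  File "lev.py", line 11, in where
    r=h[:2]-O;print("heel x,s,z",np.round([r@ex,r@ey-76,h[2]],1),"phi",phi.round(3),"tip s,z",np.round([(t[:2]-O)@ey-76,t[2]],1),"F ex,ey,z",np.round([s["wrist_force"][:2]@ex,s["wrist_force"][:2]@ey,s["wrist_force"][2]],1),"gap",s["finger_gap"].round(1),"t",s["clock"])
                                                                                                                                                                                                                                     ^^^^^^^^^^^^^^^^^^^^^
AttributeError: 'float' object has no attribute 'round'
```

```bash
sed -i 's/s\["finger_gap"\].round(1)/round(s["finger_gap"],1)/' lev.py; python3 lev.py 0 110 60 0.35
```

```text
heel x,s,z [129.6 132.5  91.9] phi 0.001 tip s,z [ 74.5 113. ] F ex,ey,z [ 0.1  0.  -2.8] gap 21.6 t 6.9
go [ -81.9 -171.   -23.2] [ 0.071  0.345 -0.391] t 6.9 pos [717.7 188.4  64.1] F [ 0.1  0.  -2.8]
```

```bash
echo '[{"x":-16, "y":-34, "z":-4, "ax":0.014, "ay":0.069, "az":-0.078}, {"x":-33, "y":-68, "z":-8, "ax":0.028, "ay":0.138, "az":-0.156}, {"x":-49, "y":-103, "z":-14, "ax":0.043, "ay":0.207, "az":-0.235}, {"x":-66, "y":-137, "z":-18, "ax":0.057, "ay":0.276, "az":-0.313}, {"x":-82, "y":-171, "z":-23, "ax":0.071, "ay":0.345, "az":-0.391}]' > next.json && python3 -m creep next.json; echo '[{}, {}, {}]' > next.json && python3 -m creep next.json; python3 lev.py 0 91 40 0.35
python3 - <<'E'
from h import *
a=[]
for n,box in(("top",(200,150,400,230)),("scene",(90,165,310,265))):
    p,d=manip.camera(n);np.savez(n+"2.npz",p=p,d=d)
    u0,v0,u1,v1=box;a.append(cv2.resize(p[v0:v1,u0:u1,::-1],(660,300),interpolation=cv2.INTER_CUBIC))
cv2.imwrite("pics/l.png",np.vstack(a))
E
```

```text
clock: 7.4
eef_pos: [529.2, 151.8, 85.2]
eef_rot: [-3.141, -0.352, 1.714]
wrist_force: [0.8, -0.3, -4.0]
finger_gap: 21.3
finger_force: 60.0
clock: 7.7
eef_pos: [531.8, 152.3, 85.3]
eef_rot: [-3.14, -0.349, 1.71]
wrist_force: [0.5, 0.4, -3.4]
finger_gap: 21.4
finger_force: 60.0
heel x,s,z [  0.  110.   58.5] phi 0.349 tip s,z [48.3 58.5] F ex,ey,z [ 0.6  0.3 -3.4] gap 21.4 t 7.7
go [-24.2  -0.2  10.7] [-0.001  0.001 -0.001] t 7.7 pos [531.8 152.3  85.3] F [ 0.5  0.4 -3.4]
```

View pics/l.png

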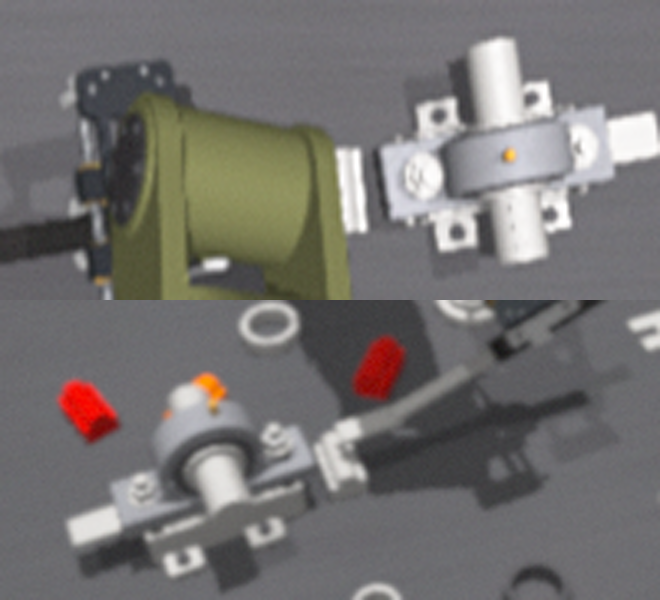

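The scene view shows the toe hovering at crop (335–390, 420–440) just behind the fulcrum. I'll take its position from depth.

Run:
```python
from lev import *
W=world("scene",np.load("scene2.npz")["d"]);B=W[190:235,190:250].reshape(-1,3)
r=B[:,:2]-O;X=r@ex;S=r@ey-76;Z=B[:,2]
m=(Z>42)&(Z<140)&(S>30)&(S<200)&(abs(X)<60)
for lo in range(30,200,8):
    k=m&(S>=lo)&(S<lo+8)
    if k.sum()>1:print(lo,k.sum(),"X",X[k].min().round(),X[k].max().round(),"Zmed",np.median(Z[k]).round(1),"Zmax",np.sort(Z[k])[-2:].round())
k=(S>20)&(S<70)&(abs(X)<45)&(Z>15)&(Z<42);print("ful X",np.percentile(X[k],[5,95]),"S ridge",np.median(S[k&(Z>30)]),"z98",np.percentile(Z[k],98))
```

```text
38 10 X -16.0 14.0 Zmed 62.4 Zmax [63. 67.]
46 20 X -14.0 10.0 Zmed 62.7 Zmax [64. 65.]
54 20 X -11.0 13.0 Zmed 62.3 Zmax [65. 65.]
62 22 X -14.0 12.0 Zmed 62.9 Zmax [65. 68.]
70 19 X -14.0 10.0 Zmed 62.8 Zmax [65. 65.]
78 21 X -15.0 11.0 Zmed 62.4 Zmax [65. 66.]
86 19 X -13.0 11.0 Zmed 62.3 Zmax [65. 66.]
94 23 X -14.0 11.0 Zmed 63.4 Zmax [69. 69.]
102 18 X -9.0 9.0 Zmed 67.5 Zmax [71. 71.]
110 15 X -9.0 8.0 Zmed 70.8 Zmax [74. 75.]
118 19 X -8.0 8.0 Zmed 74.1 Zmax [78. 78.]
126 17 X -9.0 10.0 Zmed 77.2 Zmax [82. 84.]
134 18 X -6.0 7.0 Zmed 81.0 Zmax [84. 85.]
142 17 X -10.0 11.0 Zmed 83.6 Zmax [87. 87.]
150 16 X -6.0 9.0 Zmed 86.6 Zmax [91. 91.]
158 12 X -4.0 9.0 Zmed 89.8 Zmax [94. 95.]
166 9 X 2.0 10.0 Zmed 89.9 Zmax [93. 94.]
174 4 X 6.0 9.0 Zmed 91.2 Zmax [92. 93.]
ful X [-25.44545624  30.27747678] S ridge 39.1597175386907 z98 36.41558909231835
```

Run:
```python
from lev import *
W0=world("scene",np.load("scene0.npz")["d"]);W2=world("scene",np.load("scene2.npz")["d"]);T0=world("top",np.load("top0.npz")["d"])
f=lambda W:((W[...,:2]-O)@ex,(W[...,:2]-O)@ey-76,W[...,2])
X,S,Z=f(W2);m=(Z>56)&(Z<68)&(S>-20)&(S<70)&(abs(X)<30);print("scene hist",np.histogram(S[m],np.arange(-20,72,4)))
for n,W in(("scene",W0),("top",T0)):
    X,S,Z=f(W);m=(Z>58)&(Z<68)&(S>-15)&(S<40)&(abs(X)<24);print(n,"foot edge S",np.sort(S[m])[-8:].round(1),"z",np.median(Z[m]))
    m=(Z>30)&(Z<36)&(S>20)&(S<70)&(abs(X)<35);print(n,"ridge S med",np.median(S[m]),m.sum(),"X",np.percentile(X[m],[3,97]),np.polyfit(X[m],S[m],1))
    m=(Z>15)&(Z<40)&(S>20)&(S<75)&(abs(X)<40);print("  all ful S",np.percentile(S[m],[2,98]))
```

```text
scene hist (array([11,  9, 12, 10, 17, 21, 20, 12,  0,  0,  0,  0,  0,  0,  0,  4, 10,
       10, 11, 10, 11, 10]), array([-20, -16, -12,  -8,  -4,   0,   4,   8,  12,  16,  20,  24,  28,
        32,  36,  40,  44,  48,  52,  56,  60,  64,  68]))
scene foot edge S [ 8.8  8.9  9.   9.1  9.3 10.3 10.4 10.5] z 64.86690009442013
scene ridge S med 39.8043925509374 94 X [-27.01294045  29.61320945] [-0.04165836 39.9231563 ]
  all ful S [22.04098189 57.42218622]
top foot edge S [14.5 14.9 14.9 15.1 15.3 15.3 15.4 15.7] z 63.47374668163533
top ridge S med 45.86942698350394 105 X [-25.70380067  31.83795121] [-0.07823307 45.59704815]
  all ful S [27.37062788 62.71999038]
```

The scene camera is biased by about -6 mm along the riser; corrected, the toe agrees with my prediction. Ridge is at s≈46. Now I'll lower onto the fulcrum with the tip still outside the foot.

```bash
echo '[{"x":-8, "z":3}, {"x":-16, "z":6}, {"x":-24, "z":10}, {"x":-26, "z":12}, {"x":-26, "z":12}]' > next.json && python3 -m creep next.json; python3 lev.py 0 88 35 0.35;  echo '[{"x":-0.3, "z":1}, {"x":-0.7, "z":2}, {"x":-0.7, "z":2}]' > next.json && python3 -m creep next.json;python3 lev.py 0 88 35 0.35;echo '[{"x":-0.3, "z":1}, {"x":-0.7, "z":2}, {"x":-0.7, "z":2}]' > next.json && python3 -m creep next.json;python3 lev.py 0 88 35 0.35
```

```text
clock: 8.3
eef_pos: [533.7, 131.7, 64.5]
eef_rot: [-3.138, -0.35, 1.71]
wrist_force: [0.5, 0.4, -3.7]
finger_gap: 21.1
finger_force: 60.0
heel x,s,z [-1.  89.3 37.5] phi 0.35 tip s,z [27.6 37.5] F ex,ey,z [ 0.6  0.3 -3.7] gap 21.1 t 8.3
go [-2.1  0.8  1.9] [-0.002 -0.    -0.002] t 8.3 pos [533.7 131.7  64.5] F [ 0.5  0.4 -3.7]
clock: 8.6
eef_pos: [533.8, 132.2, 63.0]
eef_rot: [-3.14, -0.35, 1.711]
wrist_force: [0.2, -0.1, -3.9]
finger_gap: 21.2
finger_force: 60.0
heel x,s,z [-0.7 89.8 36.1] phi 0.35 tip s,z [28.1 36.1] F ex,ey,z [ 0.2 -0.1 -3.9] gap 21.2 t 8.6
go [-2.1  0.6  0.4] [-0.002  0.    -0.001] t 8.6 pos [533.8 132.2  63. ] F [ 0.2 -0.1 -3.9]
clock: 8.9
eef_pos: [533.8, 132.1, 60.8]
eef_rot: [-3.14, -0.35, 1.711]
wrist_force: [-0.9, 0.4, -3.8]
finger_gap: 21.2
finger_force: 60.0
heel x,s,z [-0.7 89.7 33.9] phi 0.35 tip s,z [28.  33.9] F ex,ey,z [-0.8  0.5 -3.8] gap 21.2 t 8.9
go [-1.3  0.6 -1.7] [-0.002  0.    -0.001] t 8.9 pos [533.8 132.1  60.8] F [-0.9  0.4 -3.8]
```

```bash
echo '[{"x":-4.7, "z":-1.7}, {"x":-9.4, "z":-3.4}, {"x":-14.1, "z":-5.1}, {"x":-18.8, "y":0.5, "z":-6.8}, {"x":-20.7, "y":0.5, "z":-7.5}]' > next.json && python3 -m creep next.json; python3 lev.py 0 61 33 0.35;  echo '[{"x":-1, "z":-0.35}, {"x":-2, "z":-0.7}, {"x":-2, "z":-0.7}]' > next.json && python3 -m creep next.json;python3 lev.py 0 61 33 0.35;echo '[{"x":-1, "z":-0.35}, {"x":-2, "z":-0.7}, {"x":-2, "z":-0.7}]' > next.json && python3 -m creep next.json;python3 lev.py 0 61 33 0.35
```

```text
clock: 9.4
eef_pos: [537.6, 109.7, 60.8]
eef_rot: [-3.14, -0.35, 1.71]
wrist_force: [-0.5, -0.1, -1.6]
finger_gap: 21.5
finger_force: 60.0
heel x,s,z [-0.2 67.  33.9] phi 0.35 tip s,z [ 5.3 33.9] F ex,ey,z [-0.5 -0.1 -1.6] gap 21.5 t 9.4
go [-6.  -0.  -1.2] [-0.001  0.    -0.001] t 9.4 pos [537.6 109.7  60.8] F [-0.5 -0.1 -1.6]
clock: 9.7
eef_pos: [537.7, 108.2, 60.8]
eef_rot: [-3.14, -0.35, 1.711]
wrist_force: [-0.5, -0.3, -2.1]
finger_gap: 21.6
finger_force: 60.0
heel x,s,z [-0.2 65.5 33.9] phi 0.35 tip s,z [ 3.8 33.9] F ex,ey,z [-0.6 -0.2 -2.1] gap 21.6 t 9.7
go [-4.5  0.1 -0.7] [-0.002  0.    -0.001] t 9.7 pos [537.7 108.2  60.8] F [-0.5 -0.3 -2.1]
clock: 10.0
eef_pos: [538.0, 106.0, 60.8]
eef_rot: [-3.14, -0.35, 1.711]
wrist_force: [0.8, -0.0, -3.5]
finger_gap: 21.4
finger_force: 60.0
heel x,s,z [-0.2 63.3 33.9] phi 0.35 tip s,z [ 1.6 33.9] F ex,ey,z [ 0.8 -0.1 -3.5] gap 21.4 t 10.0
go [-2.5  0.1  0. ] [-0.002  0.    -0.001] t 10.0 pos [538.  106.   60.8] F [ 0.8 -0.  -3.5]
```

```bash
cat > lt.py <<'E'
import sys
from lev import *
def tgt(th,ts=2.,Cs=46.,dz=0):
    n=np.array([np.sin(th),np.cos(th)]);d=np.array([-np.cos(th),np.sin(th)]);tp=np.array([Cs,21])+12*n
    L=(tp[0]-ts)/np.cos(th);tip=tp+L*d;h=tip-61.7*d
    print("th",th,"tip z",tip[1].round(1),"upper",(tip[1]+5*np.cos(th)).round(1));bar_target(0,h[0],h[1]+dz,.347-th)
def foot():
    T=world("top",manip.camera("top")[1]);X=(T[...,:2]-O)@ex;Y=(T[...,:2]-O)@ey
    def md(y0,y1,x0,x1,lo,hi):
        m=(Y>y0)&(Y<y1)&(X>x0)&(X<x1)&(T[...,2]>lo)&(T[...,2]<hi);return T[...,2][m].mean().round(2),m.sum()
    print("near foot",md(81,90,-23,23,55,80),"far foot",md(-90,-82,-23,23,55,80))
if __name__=="__main__":
    where()
    for a in sys.argv[1:]:tgt(float(a))
E
python3 - <<'E'
from lt import *
where();foot();tgt(.1);tgt(.2);tgt(.3)
E
```

```text
heel x,s,z [-0.2 63.3 33.9] phi 0.35 tip s,z [ 1.6 33.9] F ex,ey,z [ 0.8 -0.1 -3.5] gap 21.4 t 10.0
near foot (np.float64(nan), np.int64(0)) far foot (np.float64(68.03), np.int64(55))
th 0.1 tip z 37.5 upper 42.4
go [-4.5  0.1 18.2] [-0.002 -0.103 -0.001] t 10.1 pos [538.  106.1  60.7] F [-0.3  0.6 -2.1]
th 0.2 tip z 42.2 upper 47.1
go [-11.    0.2  34.1] [-0.002 -0.203 -0.001] t 10.1 pos [538.  106.1  60.7] F [-0.3  0.6 -2.1]
th 0.3 tip z 47.2 upper 51.9
go [-19.4   0.2  48.8] [-0.002 -0.303 -0.001] t 10.1 pos [538.  106.1  60.7] F [-0.3  0.6 -2.1]lt.py:10: RuntimeWarning: Mean of empty slice.
  m=(Y>y0)&(Y<y1)&(X>x0)&(X<x1)&(T[...,2]>lo)&(T[...,2]<hi);return T[...,2][m].mean().round(2),m.sum()
  ret = ret.dtype.type(ret / rcount)
```

```bash
cat >> lt.py <<'E'
def sfoot(d=None):
    d=manip.camera("scene")[1] if d is None else d
    T=world("scene",d);X=(T[...,:2]-O)@ex;S=(T[...,:2]-O)@ey-76
    def md(a,b,x0,x1,lo,hi):
        m=(S>a)&(S<b)&(X>x0)&(X<x1)&(T[...,2]>lo)&(T[...,2]<hi);return np.median(T[...,2][m]).round(2),T[...,2][m].mean().round(2),m.sum()
    print("scene near",md(-1,8,-18,22,56,82),"far",md(-172,-166,-22,22,56,82))
E
echo '[{"x":-1, "z":4, "ay":-0.02}, {"x":-2, "z":8, "ay":-0.045}, {"x":-3.2, "z":13, "ay":-0.073}, {"x":-4.5, "z":18.2, "ay":-0.103}, {"x":-4.5, "z":18.2, "ay":-0.103}]' > next.json && python3 -m creep next.json
python3 - <<'E'
from lt import *
where();sfoot(np.load("scene0.npz")["d"]);sfoot(np.load("scene2.npz")["d"]);sfoot();tgt(.15);tgt(.2)
E
```

```text
clock: 10.55
eef_pos: [537.2, 108.9, 41.5]
eef_rot: [-3.139, -0.245, 1.712]
wrist_force: [0.0, 0.1, -2.4]
finger_gap: 21.4
finger_force: 60.0
heel x,s,z [-0.3 64.3 30.9] phi 0.245 tip s,z [ 2.9 37.4] F ex,ey,z [ 0.   0.1 -2.4] gap 21.4 t 10.55
scene near (np.float64(64.87), np.float64(65.08), np.int64(35)) far (np.float64(69.57), np.float64(69.45), np.int64(29))
scene near (np.float64(65.44), np.float64(65.19), np.int64(33)) far (np.float64(69.73), np.float64(69.99), np.int64(28))
scene near (np.float64(64.46), np.float64(64.91), np.int64(33)) far (np.float64(69.69), np.float64(69.36), np.int64(27))
th 0.15 tip z 39.8 upper 44.7
go [-2.8  0.3  7.9] [-0.002 -0.05   0.   ] t 10.6 pos [537.4 108.7  41.9] F [ 0.4  1.2 -2.4]
th 0.2 tip z 42.2 upper 47.1
go [-5.5  0.4 16.1] [-0.002 -0.1    0.   ] t 10.6 pos [537.4 108.7  41.9] F [ 0.4  1.2 -2.4]
```

```bash
echo '[{"x":-1, "z":3, "ay":-0.018}, {"x":-2, "z":6, "ay":-0.036}, {"x":-2.8, "z":8, "ay":-0.05}, {"x":-2.8, "z":8, "ay":-0.05}]' > next.json && python3 -m creep next.json; python3 lt.py .2; echo '[{"x":-1, "z":3, "ay":-0.018}, {"x":-2, "z":6, "ay":-0.036}, {"x":-2.8, "z":8, "ay":-0.05}, {"x":-2.8, "z":8, "ay":-0.05}]' > next.json && python3 -m creep next.json; python3 lt.py .25
```

```text
clock: 11.0
eef_pos: [537.6, 107.5, 33.4]
eef_rot: [-3.139, -0.196, 1.711]
wrist_force: [0.6, -0.3, -2.6]
finger_gap: 21.2
finger_force: 60.0
heel x,s,z [-0.3 62.6 30.6] phi 0.196 tip s,z [ 1.6 40. ] F ex,ey,z [ 0.6 -0.4 -2.6] gap 21.2 t 11.0
th 0.2 tip z 42.2 upper 47.1
go [-1.8  0.3  8.2] [-0.002 -0.049 -0.   ] t 11.0 pos [537.6 107.5  33.4] F [ 0.6 -0.3 -2.6]
clock: 11.4
eef_pos: [538.4, 106.3, 25.8]
eef_rot: [-3.141, -0.146, 1.711]
wrist_force: [-0.6, -1.1, 7.2]
finger_gap: 21.6
finger_force: 60.0
heel x,s,z [ 0.3 61.3 31. ] phi 0.146 tip s,z [ 0.9 43.5] F ex,ey,z [-0.8 -1.   7.2] gap 21.6 t 11.4
th 0.25 tip z 44.6 upper 49.5
go [-1.3 -0.3  9.2] [-0.001 -0.049 -0.   ] t 11.4 pos [538.4 106.3  25.8] F [-0.6 -1.1  7.2]
```

```bash
echo '[{"x":-0.4, "z":3, "ay":-0.018}, {"x":-0.8, "z":6, "ay":-0.036}, {"x":-1.2, "z":9, "ay":-0.05}, {"x":-1.2, "z":9, "ay":-0.05}]' > next.json && python3 -m creep next.json; python3 lt.py .3;python3 -c "
from lt import *
sfoot()"
```

```text
clock: 11.8
eef_pos: [538.6, 105.9, 16.7]
eef_rot: [-3.141, -0.095, 1.711]
wrist_force: [0.0, -3.9, 5.2]
finger_gap: 21.2
finger_force: 60.0
heel x,s,z [ 0.4 61.4 29.9] phi 0.095 tip s,z [ 1.7 45.5] F ex,ey,z [-0.5 -3.8  5.2] gap 21.2 t 11.8
th 0.3 tip z 47.2 upper 51.9
go [-2.1 -0.4  8.3] [-0.    -0.048 -0.   ] t 11.8 pos [538.6 105.9  16.7] F [ 0.  -3.9  5.2]
scene near (np.float64(67.67), np.float64(67.71), np.int64(35)) far (np.float64(69.14), np.float64(69.2), np.int64(27))
```

```bash
echo '[{"x":-0.6, "z":2.5, "ay":-0.015}, {"x":-1.2, "z":5, "ay":-0.03}, {"x":-2, "z":8.2, "ay":-0.05}, {"x":-2, "z":8.2, "ay":-0.05}]' > next.json && python3 -m creep next.json; python3 lt.py .35;echo '[{"x":-0.6, "z":2.5, "ay":-0.015}, {"x":-1.2, "z":5, "ay":-0.03}, {"x":-2, "z":8.2, "ay":-0.05}, {"x":-2, "z":8.2, "ay":-0.05}]' > next.json && python3 -m creep next.json; python3 lt.py .38; python3 -c "
from lt import *
sfoot()"
```

```text
clock: 12.25
eef_pos: [538.7, 105.0, 8.3]
eef_rot: [-3.141, -0.045, 1.711]
wrist_force: [-0.4, -3.2, 4.0]
finger_gap: 21.4
finger_force: 60.0
heel x,s,z [ 0.4 61.3 29.3] phi 0.045 tip s,z [ 2.4 47.9] F ex,ey,z [-0.8 -3.1  4. ] gap 21.4 t 12.25
th 0.35 tip z 49.8 upper 54.5
go [-2.9 -0.4  8. ] [-0.    -0.048 -0.   ] t 12.2 pos [538.7 105.    8.3] F [-0.4 -3.2  4. ]
clock: 12.65
eef_pos: [538.9, 103.6, 0.0]
eef_rot: [-3.141, 0.005, 1.711]
wrist_force: [0.5, -2.4, 4.1]
finger_gap: 21.5
finger_force: 60.0
heel x,s,z [ 0.4 61.1 28.8] phi -0.005 tip s,z [ 3.3 50.2] F ex,ey,z [ 0.1 -2.4  4.1] gap 21.5 t 12.65
th 0.38 tip z 51.5 upper 56.1
go [-2.7 -0.4  4.5] [-0.    -0.028  0.   ] t 12.7 pos [538.9 103.6   0. ] F [ 0.5 -2.4  4.1]
scene near (np.float64(72.07), np.float64(71.93), np.int64(35)) far (np.float64(68.64), np.float64(68.58), np.int64(26))
```

```bash
echo '[{"x":-0.7, "z":2.5, "ay":-0.015}, {"x":-1.4, "z":5, "ay":-0.03}, {"x":-2.2, "z":8.2, "ay":-0.05}, {"x":-2.2, "z":8.2, "ay":-0.05}]' > next.json && python3 -m creep next.json; python3 lt.py .4;python3 -c "
from lt import *
sfoot();sfoot()"
```

```text
clock: 13.1
eef_pos: [539.1, 101.8, -8.2]
eef_rot: [-3.141, 0.054, 1.712]
wrist_force: [-1.3, 1.2, 4.8]
finger_gap: 21.5
finger_force: 60.0
heel x,s,z [ 0.4 60.9 28.2] phi -0.054 tip s,z [ 4.2 52.4] F ex,ey,z [-1.1  1.4  4.8] gap 21.5 t 13.1
th 0.4 tip z 52.6 upper 57.2
go [-2.1 -0.4 -0.5] [-0.     0.001  0.   ] t 13.1 pos [539.1 101.8  -8.2] F [-1.3  1.2  4.8]
scene near (np.float64(74.25), np.float64(74.06), np.int64(33)) far (np.float64(68.38), np.float64(68.31), np.int64(28))
scene near (np.float64(73.74), np.float64(73.92), np.int64(34)) far (np.float64(68.73), np.float64(68.51), np.int64(27))
```

```bash
echo '[{}, {}, {}]' > next.json && python3 -m creep next.json; echo '[{"x":0.5, "z":-4, "ay":0.025}, {"x":1, "z":-8, "ay":0.05}, {"x":1.5, "z":-12, "ay":0.07}, {"x":2, "z":-17, "ay":0.1}, {"x":2, "z":-17, "ay":0.1}]' > next.json && python3 -m creep next.json; python3 lt.py; echo '[{"x":10}, {"x":20}, {"x":40}, {"x":60, "z":-5}, {"x":80, "z":-20}]' > next.json && python3 -m creep next.json;python3 lt.py; python3 -c "
from lt import *
sfoot();foot()
from bar import *
g=[716.4,188.2]"
```

```text
clock: 13.5
eef_pos: [539.0, 101.8, -8.2]
eef_rot: [-3.141, 0.053, 1.711]
wrist_force: [0.8, 4.3, 5.5]
finger_gap: 21.2
finger_force: 60.0
clock: 14.0
eef_pos: [538.3, 103.6, 8.5]
eef_rot: [-3.14, -0.047, 1.71]
wrist_force: [0.2, -0.1, -2.6]
finger_gap: 21.6
finger_force: 60.0
heel x,s,z [-0.3 60.  29.1] phi 0.047 tip s,z [ 1.1 47.5] F ex,ey,z [ 0.2 -0.1 -2.6] gap 21.6 t 14.0
clock: 14.5
eef_pos: [525.7, 183.9, 30.7]
eef_rot: [-3.137, -0.046, 1.712]
wrist_force: [-0.6, -0.4, -3.5]
finger_gap: 21.3
finger_force: 60.0
heel x,s,z [ -1.3 141.2  51.5] phi 0.046 tip s,z [82.3 70. ] F ex,ey,z [-0.7 -0.3 -3.5] gap 21.3 t 14.5
scene near (np.float64(74.05), np.float64(74.19), np.int64(35)) far (np.float64(67.43), np.float64(67.76), np.int64(26))
near foot (np.float64(71.6), np.int64(64)) far foot (np.float64(67.01), np.int64(49))
```

```bash
python3 -c "
from lt import *
z=np.load('top0.npz')['d'];manip_cam=manip.camera
class M: 
    camera=staticmethod(lambda n:(0,z)); camera_info=manip.camera_info
import lt;lt.manip=M;lt.foot()
go([712,175,60],down(1.316));go([712,175,-27],down(1.316))"
```

```text
near foot (np.float64(63.74), np.int64(59)) far foot (np.float64(68.28), np.int64(50))
go [-35.2 181.3 -28.2] [-0.009 -0.047  0.398] t 14.6 pos [527.3 185.3  33.4] F [-0.5 -0.8 -3.9]
go [-39.3 181.3  58.7] [-0.009 -0.047  0.398] t 14.6 pos [527.3 185.3  33.4] F [-0.5 -0.8 -3.9]
```

```bash
echo '[{"x":-7, "y":36, "z":-6, "ay":-0.01, "az":0.08}, {"x":-14, "y":72, "z":-12, "ay":-0.02, "az":0.16}, {"x":-21, "y":109, "z":-18, "ay":-0.03, "az":0.24}, {"x":-28, "y":145, "z":-24, "ay":-0.04, "az":0.32}, {"x":-35, "y":181, "z":-28, "ax":-0.009, "ay":-0.047, "az":0.398}]' > next.json && python3 -m creep next.json; echo '[{}, {"z":20}, {"z":40}, {"z":60}, {"z":76}]' > next.json && python3 -m creep next.json;python3 -c "
from lt import *
go([712,175,60],down(1.316));go([712,175,-27],down(1.316))"
```

```text
clock: 15.1
eef_pos: [712.6, 171.7, 57.3]
eef_rot: [-3.139, 0.003, 1.31]
wrist_force: [0.2, 1.3, -4.0]
finger_gap: 21.4
finger_force: 60.0
clock: 15.6
eef_pos: [710.2, 171.7, -20.4]
eef_rot: [-3.138, 0.003, 1.314]
wrist_force: [0.7, 0.6, -3.6]
finger_gap: 21.5
finger_force: 60.0
go [  3.4   0.6 -80.4] [-0.004  0.003 -0.002] t 15.6 pos [710.2 171.7 -20.4] F [ 0.7  0.6 -3.6]
go [3.6 1.  6.6] [-0.004  0.003 -0.002] t 15.6 pos [710.2 171.7 -20.4] F [ 0.7  0.6 -3.6]
```

```bash
echo '[{"z":2}, {"z":4}, {"z":5, "ax":-0.004, "ay":0.003}, {"z":5, "ax":-0.004, "ay":0.003}]' > next.json && python3 -m creep next.json; echo '[{"z":1}, {"z":1.8}, {"z":1.8}]' > next.json && python3 -m creep next.json
```

```text
clock: 16.0
eef_pos: [711.7, 171.8, -22.1]
eef_rot: [3.138, -0.002, 1.313]
wrist_force: [0.5, -0.4, -3.9]
finger_gap: 21.3
finger_force: 60.0
clock: 16.3
eef_pos: [711.3, 171.7, -24.8]
eef_rot: [3.14, -0.002, 1.313]
wrist_force: [-0.4, 0.5, -4.2]
finger_gap: 21.4
finger_force: 60.0
```

```bash
for i in 1 2; do echo '[{"z":1}, {"z":1.5}, {"z":1.5}]' > next.json && python3 -m creep next.json|egrep 'pos|force'; done
```

```text
eef_pos: [711.3, 171.7, -26.5]
wrist_force: [-0.1, 0.3, -3.2]
finger_force: 60.0
eef_pos: [711.4, 171.8, -27.8]
wrist_force: [0.4, -0.5, -2.4]
finger_force: 60.0
```

```bash
echo '[{}, {}, {}]' > next.json && python3 -m creep next.json 55; echo '[{"z":-20}, {"z":-50}, {"z":-80}, {"z":-100}, {"z":-100}]' > next.json && python3 -m creep next.json
cat > sh.py <<'E'
from h import *
R=down(1.682);t=np.array([460.4,360.3,0])+R.apply([5.5,1.6,0])
go(t+[0,0,40],R);go(t-[0,0,27.5],R)
E
python3 sh.py
```

```text
clock: 17.2
eef_pos: [711.6, 171.8, -27.4]
eef_rot: [3.139, -0.002, 1.313]
wrist_force: [0.7, -0.4, -0.3]
finger_gap: 42.1
finger_force: 0.0
clock: 17.7
eef_pos: [712.7, 171.9, 76.0]
eef_rot: [3.134, -0.004, 1.313]
wrist_force: [0.2, 0.1, 0.0]
finger_gap: 54.9
finger_force: 0.0
go [ 123.4 -292.7   34.4] [ 0.008 -0.003 -0.369] t 17.7 pos [712.7 171.9  76. ] F [0.2 0.1 0. ]
go [ 123.2 -293.2  101.9] [ 0.008 -0.003 -0.369] t 17.7 pos [712.7 171.9  76. ] F [0.2 0.1 0. ]
```

```bash
echo '[{"x":19, "y":-45, "az":-0.06}, {"x":37, "y":-90, "az":-0.12}, {"x":56, "y":-133, "az":-0.18}, {"x":74, "y":-177, "az":-0.24}, {"x":93, "y":-220, "z":5, "az":-0.3}]' > next.json && python3 -m creep next.json; python3 sh.py
```

```text
clock: 18.2
eef_pos: [520.2, 318.4, 66.2]
eef_rot: [3.139, -0.001, 1.615]
wrist_force: [0.3, 1.2, -0.9]
finger_gap: 55.0
finger_force: 0.0
go [ 50.1 -56.7  26.1] [ 0.002 -0.001 -0.067] t 18.2 pos [520.2 318.4  66.2] F [ 0.3  1.2 -0.9]
go [ 50.1 -56.9  93.6] [ 0.002 -0.001 -0.067] t 18.2 pos [520.2 318.4  66.2] F [ 0.3  1.2 -0.9]
```

Run:
```python
from bar import *
p,d=manip.camera("top");np.savez("top3.npz",p=p,d=d)
r=fit(p,[671,24,-1.831]);print(r.x,r.fun)
W=world("top",d);print("bar handle z",[np.median(W[(abs(W[...,0]-x)<3)&(abs(W[...,1]-y)<3)&(W[...,2]<60)][:,2]) for x,y in((702,124),(717,180),(690,70))])
```

```text
[670.05816458  22.00244633  -1.84932324] -0.9399152542306364
bar handle z [np.float64(10.822289649619796), np.float64(14.207978224455513), np.float64(3.8840471369556795)]
```

```bash
echo '[{"x":20, "y":-23, "z":10, "az":-0.03}, {"x":40, "y":-46, "z":20, "az":-0.067}, {"x":50, "y":-57, "z":26, "az":-0.067}, {"x":50, "y":-57, "z":50, "az":-0.067}, {"x":50, "y":-57, "z":70, "az":-0.067}]' > next.json && python3 -m creep next.json; python3 sh.py;echo '[{"z":5}, {"z":10}, {"z":14}, {"z":18}, {"z":18}]' > next.json && python3 -m creep next.json; python3 sh.py
```

```text
clock: 18.75
eef_pos: [463.0, 365.3, -4.5]
eef_rot: [3.139, -0.001, 1.68]
wrist_force: [0.4, -0.5, 0.3]
finger_gap: 54.9
finger_force: 0.0
go [  0.9  -1.4 -44.5] [ 0.002 -0.001 -0.002] t 18.8 pos [463.  365.3  -4.5] F [ 0.4 -0.5  0.3]
go [ 0.8 -1.6 23. ] [ 0.002 -0.001 -0.002] t 18.8 pos [463.  365.3  -4.5] F [ 0.4 -0.5  0.3]
clock: 19.25
eef_pos: [463.3, 365.2, -21.3]
eef_rot: [3.139, -0.001, 1.68]
wrist_force: [-0.4, -0.5, -0.5]
finger_gap: 54.7
finger_force: 0.0
go [  1.   -1.7 -61.3] [ 0.003 -0.001 -0.002] t 19.2 pos [463.3 365.2 -21.3] F [-0.4 -0.5 -0.5]
go [ 0.9 -1.8  6.2] [ 0.003 -0.001 -0.002] t 19.2 pos [463.3 365.2 -21.3] F [-0.4 -0.5 -0.5]
```

```bash
echo '[{"x":0.5, "y":-0.9, "z":2, "ax":0.003, "ay":-0.001}, {"x":1, "y":-1.8, "z":4, "ax":0.003, "ay":-0.001}, {"x":1, "y":-1.8, "z":4.5, "ax":0.003, "ay":-0.001}, {"x":1, "y":-1.8, "z":4.5, "ax":0.003, "ay":-0.001}]' > next.json && python3 -m creep next.json|egrep 'pos|force';for i in 1 2 3; do echo '[{"z":0.8}, {"z":0.8}]' > next.json && python3 -m creep next.json|egrep 'pos|force'; done
```

```text
eef_pos: [461.3, 366.1, -25.8]
wrist_force: [-0.6, 0.4, -0.2]
finger_force: 0.0
eef_pos: [461.3, 366.1, -26.6]
wrist_force: [0.3, -0.0, -0.3]
finger_force: 0.0
eef_pos: [461.3, 366.1, -27.5]
wrist_force: [0.5, 0.7, 0.4]
finger_force: 0.0
eef_pos: [461.3, 366.0, -28.3]
wrist_force: [0.1, -0.5, -0.3]
finger_force: 0.0
```

```bash
echo '[{}, {}, {}, {}, {}]' > next.json && python3 -m creep next.json 20 50; echo '[{}, {}]' > next.json && python3 -m creep next.json - 60;echo '[{"z":-10}, {"z":-30}, {"z":-60}, {"z":-90}, {"z":-110}]' > next.json && python3 -m creep next.json
```

```text
clock: 20.75
eef_pos: [461.3, 366.1, -28.2]
eef_rot: [-3.141, 0.0, 1.68]
wrist_force: [0.8, -0.3, 0.2]
finger_gap: 28.7
finger_force: 49.9
clock: 20.95
eef_pos: [461.3, 366.1, -28.1]
eef_rot: [-3.141, 0.0, 1.68]
wrist_force: [-0.2, -0.3, 0.3]
finger_gap: 28.9
finger_force: 59.9
clock: 21.45
eef_pos: [461.8, 366.4, 84.7]
eef_rot: [3.14, -0.001, 1.68]
wrist_force: [0.4, -0.0, -0.6]
finger_gap: 28.5
finger_force: 59.9
```

```bash
cat > sp.py <<'E'
import sys
from lev import *
ST=np.array([-50.6,-1.5,-28.2])
def st(x,y,z,dyaw=0):
    R=down(np.arctan2(ey[1],ey[0])+dyaw);go(np.r_[O+x*ex+y*ey,z]-R.apply(ST),R)
def sw():
    s=manip.read_state();A=Rn.from_euler("xyz",s["eef_rot"]);h=s["eef_pos"]+A.apply(ST);r=h[:2]-O;w=s["wrist_force"]
    print("shim x,y,z",np.round([r@ex,r@ey,h[2]],2),"F ex,ey,z",np.round([w[:2]@ex,w[:2]@ey,w[2]],1),"M",s["moment"].round(2),"gap",round(s["finger_gap"],1))
if __name__=="__main__":
    sw();st(*map(float,sys.argv[1:]))
E
python3 sp.py 0 150 75
```

```text
shim x,y,z [-40.57 512.66 112.87] F ex,ey,z [ 0.4 -0.1 -0.6] M [-0.04  0.08  0.04] gap 28.5
go [-361.3   50.3   37.7] [ 0.002 -0.001 -0.031] t 21.4 pos [461.8 366.4  84.7] F [ 0.4 -0.  -0.6]
```

```bash
echo '[{"x":-40, "y":5, "az":-0.01}, {"x":-80, "y":10, "z":4, "az":-0.015}, {"x":-120, "y":16, "z":8, "az":-0.02}, {"x":-160, "y":22, "z":12, "az":-0.025}, {"x":-200, "y":28, "z":16, "az":-0.031}]' > next.json && python3 -m creep next.json;  echo '[{"x":-40, "y":6, "z":4}, {"x":-80, "y":12, "z":8}, {"x":-110, "y":15, "z":12}, {"x":-140, "y":17, "z":16}, {"x":-155, "y":17, "z":20}]' > next.json && python3 -m creep next.json ;echo '[{}, {}]' > next.json && python3 -m creep next.json; python3 sp.py 0 125 47
```

```text
clock: 21.95
eef_pos: [511.3, 168.8, 66.5]
eef_rot: [3.142, 0.0, 1.711]
wrist_force: [0.8, 0.6, -1.7]
finger_gap: 28.4
finger_force: 59.9
clock: 22.45
eef_pos: [549.9, 17.2, 46.3]
eef_rot: [-3.142, 0.0, 1.709]
wrist_force: [0.4, 0.6, -1.6]
finger_gap: 28.2
finger_force: 59.9
clock: 22.65
eef_pos: [549.4, 19.8, 46.1]
eef_rot: [-3.141, 0.0, 1.711]
wrist_force: [-0.3, 0.9, -2.3]
finger_gap: 28.6
finger_force: 59.9
shim x,y,z [ -0.83 157.2   74.35] F ex,ey,z [-0.1  0.9 -2.3] M [0.03 0.04 0.03] gap 28.6
go [-32.2   0.9  27.4] [-0.001  0.    -0.001] t 22.6 pos [549.4  19.8  46.1] F [-0.3  0.9 -2.3]
```

```bash
echo '[{"x":-8, "y":0.3, "z":7}, {"x":-16, "y":0.6, "z":14}, {"x":-25, "y":0.9, "z":21}, {"x":-32, "y":0.9, "z":27}, {"x":-32, "y":0.9, "z":27}]' > next.json && python3 -m creep next.json; echo '[{}, {}]' > next.json && python3 -m creep next.json>/dev/null; python3 sp.py 0 100 46.7
python3 - <<'E'
from lt import *
sfoot()
p,d=manip.camera("scene");np.savez("scene4.npz",p=p,d=d);W=world("scene",d);X=(W[...,:2]-O)@ex;Y=(W[...,:2]-O)@ey+6;Z=W[...,2]
for lo in range(60,140,6):
    m=(Y>=lo)&(Y<lo+6)&(abs(X)<35)&(Z>42)&(Z<58)
    if m.sum()>2:print(lo,m.sum(),"X",X[m].min().round(),X[m].max().round(),"Z",np.median(Z[m]).round(1))
cv2.imwrite("pics/p4.png",cv2.resize(p[165:245,130:250,::-1],(780,520),interpolation=cv2.INTER_CUBIC))
E
```

```text
clock: 23.15
eef_pos: [554.4, -13.2, 17.8]
eef_rot: [-3.139, -0.0, 1.71]
wrist_force: [-0.4, 0.4, -1.5]
finger_gap: 28.6
finger_force: 59.9
shim x,y,z [  0.26 124.72  47.39] F ex,ey,z [ 0.2 -0.5 -1.5] M [0.   0.03 0.01] gap 28.3
go [-24.7  -0.3   0.7] [-0.  0. -0.] t 23.4 pos [555.  -12.2  19.2] F [ 0.3 -0.4 -1.5]
scene near (np.float64(73.9), np.float64(74.04), np.int64(33)) far (np.float64(67.64), np.float64(67.94), np.int64(27))
60 10 X 19.0 31.0 Z 46.4
66 11 X 15.0 31.0 Z 44.8
72 8 X 17.0 29.0 Z 45.5
96 12 X -26.0 19.0 Z 52.4
102 23 X -26.0 22.0 Z 52.0
108 21 X -25.0 24.0 Z 53.0
114 24 X -25.0 25.0 Z 52.5
120 24 X -24.0 23.0 Z 53.4
126 27 X -23.0 23.0 Z 52.7
132 28 X -27.0 24.0 Z 53.0
138 28 X -25.0 25.0 Z 53.7
```

View pics/p4.png

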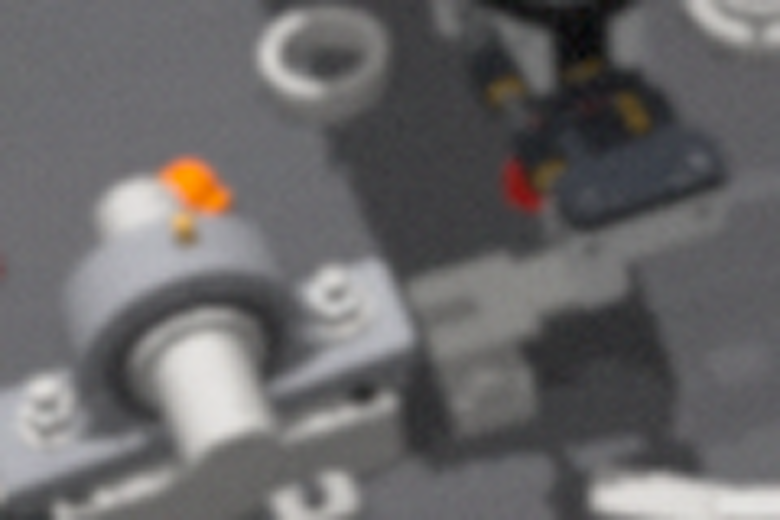

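The plate is level and square in front of the foot, with its slot at crop (445,315) facing the stud. I'll advance gently.

```bash
echo '[{"x":-5, "z":0.2}, {"x":-10, "z":0.3}, {"x":-15, "z":0.4}, {"x":-20, "z":0.5}, {"x":-20, "z":0.5}]' > next.json && python3 -m creep next.json>/dev/null; python3 sp.py 0 100 46.7; for i in 1 2 3; do echo '[{"x":-1}, {"x":-2}, {"x":-2}]' > next.json && python3 -m creep next.json>/dev/null;python3 sp.py 0 100 46.7; done
```

```text
shim x,y,z [1.0000e-02 1.0384e+02 4.6620e+01] F ex,ey,z [-0.3 -0.1 -1.3] M [0.02 0.04 0.04] gap 28.4
go [-3.8 -0.  -0.1] [-0.001  0.    -0.001] t 23.9 pos [557.7 -32.9  18.4] F [-0.3 -0.1 -1.3]
shim x,y,z [8.000e-02 1.026e+02 4.663e+01] F ex,ey,z [-0.1  0.7 -1.9] M [-0.01  0.05 -0.01] gap 28.9
go [-2.6 -0.1 -0.1] [-0.001  0.    -0.   ] t 24.2 pos [557.9 -34.1  18.4] F [-0.2  0.6 -1.9]
shim x,y,z [9.0000e-02 1.0052e+02 4.6650e+01] F ex,ey,z [ 0.8 -0.9 -1.8] M [-0.01  0.07  0.01] gap 28.5
go [-0.5 -0.1 -0.1] [-0.001  0.    -0.   ] t 24.6 pos [558.3 -36.2  18.4] F [ 0.9 -0.8 -1.8]
shim x,y,z [ 0.13 98.46 46.69] F ex,ey,z [ 0.1 -0.4 -1.4] M [ 0.    0.01 -0.02] gap 28.7
go [ 1.5 -0.1 -0. ] [-0.  0. -0.] t 24.9 pos [558.6 -38.2  18.5] F [ 0.1 -0.4 -1.4]
```

```bash
for i in 1 2 3 4; do echo '[{"x":-1}, {"x":-1.5}, {"x":-1.5}]' > next.json && python3 -m creep next.json>/dev/null;python3 sp.py 0 100 46.7|head -1; done
```

```text
shim x,y,z [ 0.1  97.02 46.65] F ex,ey,z [ 0.   0.5 -1.4] M [-0.03  0.06  0.  ] gap 28.6
shim x,y,z [ 0.11 95.52 46.67] F ex,ey,z [-0.3 -0.8 -1.6] M [-0.05  0.07  0.  ] gap 28.9
shim x,y,z [ 0.1  94.02 46.66] F ex,ey,z [-0.4 -0.6 -2. ] M [-0.02  0.06  0.04] gap 28.9
shim x,y,z [ 0.11 92.51 46.67] F ex,ey,z [ 0.5 -0.2 -2.1] M [0.   0.08 0.02] gap 28.7
```

```bash
for i in 1 2 3 4; do echo '[{"x":-1}, {"x":-2}, {"x":-2}]' > next.json && python3 -m creep next.json>/dev/null;python3 sp.py 0 100 46.7|head -1; done
```

```text
shim x,y,z [8.000e-02 9.047e+01 4.664e+01] F ex,ey,z [-1.2  0.9 -1.3] M [-0.05  0.09 -0.  ] gap 29.0
shim x,y,z [ 0.09 88.45 46.67] F ex,ey,z [ 0.3  0.3 -1.9] M [0.04 0.01 0.04] gap 28.5
shim x,y,z [ 0.09 86.45 46.65] F ex,ey,z [ 0.2  0.3 -1.3] M [-0.05  0.1   0.05] gap 29.1
shim x,y,z [ 0.09 84.47 46.67] F ex,ey,z [-1.4 -0.1 -2.5] M [0.03 0.05 0.01] gap 28.6
```

The legs are 10 mm past the stud's face with no force, so the slot is engaged. Next I'll go on until it touches.

```bash
echo '[{"x":-2}, {"x":-4}, {"x":-6}, {"x":-8}, {"x":-8}]' > next.json && python3 -m creep next.json>/dev/null;python3 sp.py 0 100 46.7|head -1;for i in 1 2 3 4 5; do echo '[{"x":-0.6}, {"x":-1.2}, {"x":-1.2}]' > next.json && python3 -m creep next.json>/dev/null;python3 sp.py 0 100 46.7|head -1; done
```

```text
shim x,y,z [7.000e-02 7.631e+01 4.666e+01] F ex,ey,z [ 0.1 -0.7 -2.2] M [-0.06  0.07  0.01] gap 28.5
shim x,y,z [ 0.1  75.38 46.68] F ex,ey,z [ 0.3 -0.5 -1.5] M [-0.02  0.04 -0.03] gap 28.4
shim x,y,z [ 0.11 74.14 46.66] F ex,ey,z [ 0.2  0.2 -1.8] M [0.01 0.05 0.  ] gap 28.3
shim x,y,z [ 0.1  72.93 46.67] F ex,ey,z [-0.2  0.3 -1.2] M [ 0.02  0.08 -0.02] gap 28.6
shim x,y,z [ 0.09 71.73 46.66] F ex,ey,z [ 0.4 -0.2 -1.1] M [-0.04  0.11 -0.01] gap 28.3
shim x,y,z [ 0.08 70.52 46.65] F ex,ey,z [ 0.1  0.  -0.9] M [-0.01  0.05  0.02] gap 28.8
```

```bash
for i in 1 2 3; do echo '[{"x":-0.4}, {"x":-0.8}, {"x":-0.8}]' > next.json && python3 -m creep next.json>/dev/null;python3 sp.py 0 100 46.7|head -1; done
```

```text
shim x,y,z [ 0.08 69.76 46.67] F ex,ey,z [-0.2 -0.6 -0.9] M [-0.01  0.13  0.02] gap 28.4
shim x,y,z [5.000e-02 6.933e+01 4.657e+01] F ex,ey,z [-0.9  4.6  0. ] M [0.75 0.14 0.07] gap 28.4
shim x,y,z [1.000e-02 6.914e+01 4.643e+01] F ex,ey,z [-0.3  9.4 -1.5] M [1.74 0.26 0.01] gap 28.5
```

Stud found at measured 69.4, which is the true 70. I'll ease off and lower onto the riser.

```bash
echo '[{"x":0.7}, {"x":1.3}, {"x":1.3}]' > next.json && python3 -m creep next.json>/dev/null;python3 sp.py 0 100 46.7|head -1; for i in 1 2 3 4 5; do echo '[{"z":0.3}, {"z":0.5}, {"z":0.5}]' > next.json && python3 -m creep next.json>/dev/null;python3 sp.py 0 100 46.7|head -1; done
```

```text
shim x,y,z [ 0.07 69.41 46.68] F ex,ey,z [-0.1  2.3 -1.5] M [0.36 0.15 0.  ] gap 28.5
shim x,y,z [ 0.14 69.41 46.23] F ex,ey,z [-0.1  1.4 -2. ] M [ 0.31  0.13 -0.01] gap 28.6
shim x,y,z [ 0.13 69.43 45.68] F ex,ey,z [-0.3  1.8 -0.5] M [ 0.28  0.08 -0.03] gap 28.3
shim x,y,z [ 0.12 69.46 45.15] F ex,ey,z [ 0.3  1.6 -1.3] M [0.18 0.05 0.01] gap 28.7
shim x,y,z [ 0.13 69.48 44.72] F ex,ey,z [0.  0.8 0.1] M [ 0.13  0.05 -0.01] gap 28.9
shim x,y,z [ 0.13 69.47 44.23] F ex,ey,z [0.3 1.3 1.2] M [0.11 0.14 0.  ] gap 28.4
```

```bash
echo '[{"z":0.3}, {"z":0.5}, {"z":0.5}]' > next.json && python3 -m creep next.json>/dev/null;python3 sp.py 0 100 46.7|head -1;echo '[{}, {}, {}]' > next.json && python3 -m creep next.json 50 >/dev/null;python3 sp.py 0 100 46.7|head -1;echo '[{"z":-10}, {"z":-30}, {"z":-60}, {"z":-80}, {"z":-80}]' > next.json && python3 -m creep next.json | head -2
python3 - <<'E'
from lt import *
sfoot();foot()
d=manip.camera("top")[1];W=world("top",d);X=(W[...,:2]-O)@ex;Y=(W[...,:2]-O)@ey;Z=W[...,2]
m=(Z>42)&(Z<56)&(Y>94)&(Y<150)&(abs(X)<35);print("tab",m.sum(),"Y",np.percentile(Y[m],[2,99]),"X",np.percentile(X[m],[3,97]),"Z",np.median(Z[m]),"tilt",np.polyfit(Y[m],Z[m],1))
E
```

```text
shim x,y,z [ 0.17 69.49 43.75] F ex,ey,z [-0.3  2.3  1.4] M [ 0.16  0.12 -0.03] gap 28.8
shim x,y,z [3.000e-02 6.938e+01 4.357e+01] F ex,ey,z [-0.7 -0.2 -0.8] M [-0.07  0.07  0.05] gap 48.5
clock: 33.05
eef_pos: [564.1, -67.1, 98.8]
scene near (np.float64(74.34), np.float64(74.42), np.int64(34)) far (np.float64(67.77), np.float64(68.03), np.int64(27))
near foot (np.float64(nan), np.int64(0)) far foot (np.float64(66.7), np.int64(51))lt.py:10: RuntimeWarning: Mean of empty slice.
  m=(Y>y0)&(Y<y1)&(X>x0)&(X<x1)&(T[...,2]>lo)&(T[...,2]<hi);return T[...,2][m].mean().round(2),m.sum()
  ret = ret.dtype.type(ret / rcount)
Traceback (most recent call last):
IndexError: index -1 is out of bounds for axis 0 with size 0
```

```bash
cat > pr.py <<'E'
from lev import *
R=down(np.arctan2(ey[1],ey[0]));t=np.r_[O+0*ex+90*ey,0]+R.apply([5.5,1.6,0])
go(t+[0,0,50],R);s=manip.read_state();d=s["eef_pos"]-R.apply([5.5,1.6,0]);print("tip y",(d[:2]-O)@ey,"x",(d[:2]-O)@ex,"gap",s["finger_gap"])
E
echo '[{}, {}, {}, {}, {}]' > next.json && python3 -m creep next.json 0 20 >/dev/null; python3 pr.py
python3 - <<'E'
from lt import *
p,d=manip.camera("scene");W=world("scene",d);X=(W[...,:2]-O)@ex;Y=(W[...,:2]-O)@ey+6;Z=W[...,2]
for lo in range(92,140,6):
    m=(Y>=lo)&(Y<lo+6)&(abs(X)<35)&(Z>36)&(Z<58)
    if m.sum()>2:print(lo,m.sum(),"X",X[m].min().round(),X[m].max().round(),"Z",np.median(Z[m]).round(1))
E
```

```text
go [-24.6   0.1  45.3] [-0.001  0.    -0.   ] t 33.7 pos [562.6 -66.8  95.3] F [ 0.2 -1.  -0. ]
tip y 114.63449769722062 x -0.013781920080882415 gap 13.370308539998268
92 10 X -16.0 17.0 Z 47.9
98 18 X -14.0 14.0 Z 48.0
104 21 X -16.0 16.0 Z 47.6
110 17 X -12.0 31.0 Z 47.4
116 21 X -14.0 29.0 Z 45.8
122 21 X -16.0 28.0 Z 44.6
128 17 X -24.0 16.0 Z 44.4
134 12 X -15.0 16.0 Z 44.3
```

The plate's tab droops a little as expected, since its centre of mass lies past the riser's edge. Pressing the foot will flatten it.

```bash
echo '[{"x":-8}, {"x":-16}, {"x":-24.6}, {"x":-24.6, "z":20}, {"x":-24.6, "z":40}]' > next.json && python3 -m creep next.json 0 >/dev/null;  echo '[{"z":2}, {"z":4}, {"z":4}]' > next.json && python3 -m creep next.json >/dev/null; python3 pr.py;  for i in 1 2 3 4 ; do echo '[{"z":1}, {"z":2}, {"z":2}]' > next.json && python3 -m creep next.json|egrep 'pos|wrist'; done
```

```text
go [ 0.4 -0.4  2.2] [ 0.     0.001 -0.001] t 34.5 pos [566.5 -91.6  52.2] F [0.8 0.4 0.6]
tip y 89.61245234495043 x 0.3535812154947564 gap 0.4412665078763018
eef_pos: [566.1, -91.3, 49.7]
wrist_force: [-1.1, 0.5, 0.2]
eef_pos: [566.0, -91.2, 47.3]
wrist_force: [0.3, 0.9, 0.5]
eef_pos: [566.0, -91.2, 45.3]
wrist_force: [0.3, 1.0, 0.2]
eef_pos: [566.3, -91.3, 43.9]
wrist_force: [-1.0, 0.9, 5.6]
```

Contact made, with the foot top at about 72. I'll press on in small steps.

```bash
for i in 1 2 3 4 ; do echo '[{"z":0.5}, {"z":1}, {"z":1}]' > next.json && python3 -m creep next.json|egrep 'pos|wrist'; done
```

```text
eef_pos: [566.3, -91.2, 43.1]
wrist_force: [-2.7, 0.9, 7.4]
eef_pos: [566.3, -91.1, 42.1]
wrist_force: [-2.9, 1.8, 7.4]
eef_pos: [566.3, -91.0, 41.1]
wrist_force: [-3.2, 2.2, 6.7]
eef_pos: [566.2, -90.9, 40.0]
wrist_force: [-1.9, 2.5, 6.6]
```

```bash
for i in 1 2 3 4 ; do echo '[{"z":0.4}, {"z":0.8}, {"z":0.8}]' > next.json && python3 -m creep next.json|egrep 'pos|wrist'; done
```

```text
eef_pos: [566.3, -90.9, 39.3]
wrist_force: [-2.9, 2.7, 7.7]
eef_pos: [566.3, -90.9, 38.8]
wrist_force: [-3.8, 3.8, 11.2]
eef_pos: [566.5, -90.8, 38.4]
wrist_force: [-3.8, 4.7, 13.5]
eef_pos: [566.6, -90.7, 38.1]
wrist_force: [-6.7, 5.7, 19.2]
```

```bash
for i in 1 2 ; do echo '[{"z":0.4}, {"z":0.8}, {"z":0.8}]' > next.json && python3 -m creep next.json|egrep 'pos|wrist'; done
```

```text
eef_pos: [566.8, -90.7, 37.9]
wrist_force: [-9.3, 6.3, 25.9]
eef_pos: [566.9, -90.8, 37.6]
wrist_force: [-11.1, 6.9, 30.7]
```

```bash
echo '[{}, {}]' > next.json && python3 -m creep next.json|egrep 'pos|wrist'; echo '[{"z":-4}, {"z":-15}, {"z":-50}, {"z":-90}, {"z":-110}]' > next.json && python3 -m creep next.json >/dev/null; echo '[{"x":50}, {"x":100}, {"x":150}, {"x":200}, {"x":230}]' > next.json && python3 -m creep next.json | head -2
python3 - <<'E'
from lt import *
from bar import fit
sfoot();foot()
p,d=manip.camera("top");W=world("top",d);X=(W[...,:2]-O)@ex;Y=(W[...,:2]-O)@ey;Z=W[...,2]
m=(Z>40)&(Z<58)&(Y>94)&(Y<150)&(abs(X)<35);print("tab",m.sum(),"Y",np.percentile(Y[m],[2,99]),"X",np.percentile(X[m],[3,97]),"Z",np.median(Z[m]),"tilt",np.polyfit(Y[m],Z[m],1),"skew",np.polyfit(Y[m],X[m],1)[0])
r=fit(p,[670,22,-1.84]);print(r.x,r.fun)
a=[p[150:230,190:350,::-1],manip.camera("scene")[0][170:250,130:290,::-1]]
cv2.imwrite("pics/f.png",cv2.resize(np.vstack(a),(800,800*160//160*3//4),interpolation=cv2.INTER_CUBIC))
E
```

```text
eef_pos: [566.8, -90.8, 37.6]
wrist_force: [-11.7, 6.3, 31.2]
clock: 39.95
eef_pos: [533.2, 139.4, 145.1]
scene near (np.float64(69.1), np.float64(69.37), np.int64(33)) far (np.float64(68.95), np.float64(69.04), np.int64(29))
near foot (np.float64(67.63), np.int64(61)) far foot (np.float64(67.9), np.int64(53))
tab 176 Y [ 95.21730644 135.67399606] X [-11.04448133  17.24303528] Z 49.95531058836421 tilt [-2.30372227e-03  5.03020590e+01] skew 0.02388730148241286
[670.00234666  22.02947084  -1.85019256] -0.9414507779567542
```

View pics/f.png

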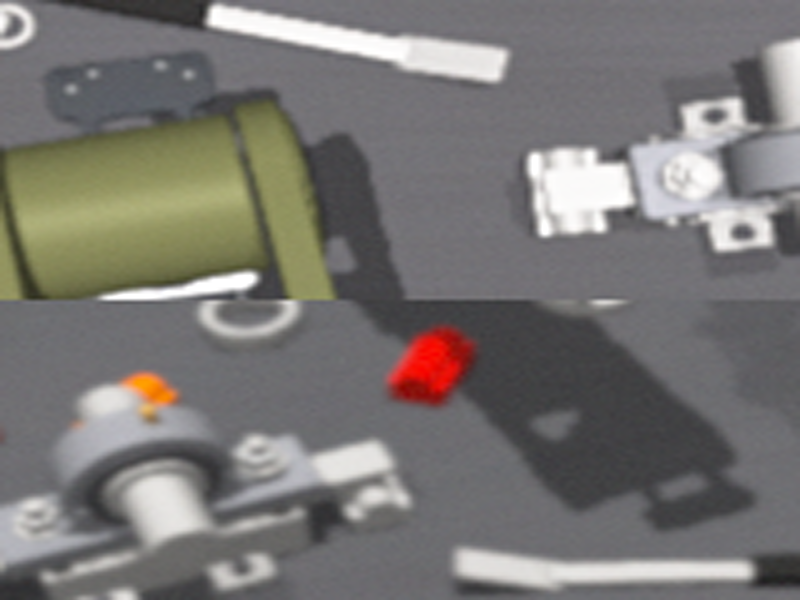

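The plate lies flat (top at 50.0 mm, tab at crop (580,190)), the block is level, and the bar is flat and clear. I'll hand in now.

```bash
python3 -c "
from cell import manip
print(manip.sign_off())"
```

```text
the job is handed in; nothing more can be done
None
```

The job is handed in at about 40 s of the 72 s; `sign_off` returned no verdict. By camera the foot is within about 0.5 mm of level and the plate is flat under it, slot round the stud. The foot was pressed down with 31 N (nip force itself not measured), and the pry bar lies flat, clear of bearing and fulcrum.

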